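Clear the bench: dump the offcuts and put the tools back on their marks

TASK

Clear the workshop bench for the next class. Load all the wooden offcuts on the bench into the tipping scoop, and once they are all in, push the scoop's bar right over, past its latch, so that they drop into the crate beneath, and let the scoop swing back home. Put the sanding block, the tape roll and the try square flat inside their own painted outlines, each centred and turned as its outline is, and leave everything else on the bench where it is.

Things in the scene. Friction and masses are not known exactly. Their poses are not given: they have to be found in the camera images.
- offcut1: wood offcut (may be absent): pale board end, 80 x 42 x 24 mm (x, y, z). Origin at the centre of its underside (of the long part), x along its length, z up as it lies at the start
- offcut2: wood offcut (may be absent): planked board end, 66 x 46 x 28 mm (x, y, z). Origin at the centre of its underside (of the long part), x along its length, z up as it lies at the start
- offcut3: wood offcut (may be absent): notched board end: 76 x 34 x 24 mm with a 30 x 20 mm stub standing out to +y, from x = +8 to +38 mm, as high as the rest (so 54 mm wide there; the other half, x = -38 to +8 mm, is 34 mm wide) (x, y, z). Origin at the centre of its underside (of the long part), x along its length, z up as it lies at the start
- offcut4: wood offcut (may be absent): dark block, 58 x 36 x 30 mm (x, y, z). Origin at the centre of its underside (of the long part), x along its length, z up as it lies at the start
- sander: cork sanding block, 100 x 58 x 32 mm (x, y, z), with paper on its underside. Origin at the centre of its underside; x along its length, z up
- tape: roll of masking tape lying flat, 60 mm across, 25 mm high, 40 mm hole. Origin at the centre of its underside, z up along the roll's axis
- square: small try square lying flat. Dark wooden stock 80 x 20 x 20 mm along x, origin at the centre of the stock's underside, z up. The steel blade, 24 mm wide and 4 mm thick, lies at bench level and leaves the stock's +y side near its +x end (centred on x = +28 mm), reaching to y = +105 mm
- square_tip (a point): the middle of the free end of the try square's blade, at x = 28, y = 105 mm of the square
- mark_sander: black painted rectangle outline on the bench, 114 x 72 mm, for the sanding block. Origin at its centre on the bench, x along its length
- mark_tape: black painted circle outline on the bench, 76 mm across, for the tape roll. Origin at its centre
- mark_square: black painted L-shaped outline on the bench with the try square's shape, about 7 mm larger all round. Origin and axes where the square's must come: the wide part is along x, the narrow blade part goes to +y near the +x end
- mark_square_tip (a point): where the free end of the blade belongs in the L-shaped outline, at x = 28, y = 105 mm of the outline
- spool: bystander: grey plastic spool standing on the bench, 48 mm across, 30 mm high, 8 mm bore radius. Origin under its centre
- jar: bystander: glass jar with a steel cap, 68 mm across, 85 mm high. Origin under its centre
- model: bystander: finished plywood animal on a 120 x 60 mm base, about 120 mm high. It is a pupil's work, not an offcut. Origin under its centre
- clamp: bystander: bar clamp lying flat, steel bar 240 mm along its x, green jaws reaching 80 mm to +y, about 20 mm high. Origin at the bar's middle
- muffs: bystander: ear defenders lying flat, 180 mm wide, 30 mm high. Origin between the cups
- case: bystander: black open compartment case, 160 x 220 x 45 mm. Origin under its centre
- station: fixed tipping station: plywood scrap crate between two blue plates that carry the scoop. Origin on the bench under the scoop's pivot (axis along y, 205 mm up); x = the way it dumps, away from the robot; z up. Crate x -60..+220, y -86..+86 mm, walls 80 mm high, 8 thick; plates at y +-92, x +-35, 225 mm high. Offcuts in the crate have their origins inside it, below 95 mm
- scoop (a joint): angle of the aluminium scoop: 0 = home, mouth up; grows as its +x end dips; 1.35 rad = end stop, right over. A spring (0.3 N m at home, 0.6 at the end) brings it home when let go; a spring roller latch resists up to about 0.35 rad. The push bar needs about 5 to 10 N along its arc, more if the finger rubs. Contents slide out from about 1 rad
- scoop_floor (a point): middle of the scoop's flat floor, 25 mm behind and 30 mm below the pivot; axes as the station's when home (then 175 mm above the bench). Flat floor 126 (x) by 150 mm (y); rear and side walls rise 71 mm above it (rims 246 mm above the bench); the front is a 30 degree ramp from x = +65 to +135 mm, 40 mm high
- scoop_bar (a point): middle of the scoop's black push bar, 14 mm thick, 70 mm along y, joined at its +y end by a steel arm to the pivot; 120 mm from the pivot, 175 mm to the station's -y side. At home 68 mm behind the pivot, 304 mm above the bench; pushed along the station's +x it swings over the top (325 mm) and down to 82 mm ahead of the pivot, 293 mm up

How it is judged:
By the outcome, as a careful person would: the job done as asked, in the order asked, and still so for the second after the job is handed in, with the robot touching nothing.
Of offcut1, offcut2, offcut3, offcut4 only 2 to 4 are there at a start; the rules pass over those that are not, and their reading is None.
At some moment in a run one of sander, tape, square may be knocked a few centimetres aside while the robot is not near it.
Once in a run the grip may slacken for a moment while it holds something.
It also fails if it takes over 210 s, if anything falls off the work surface, if the arm or the gripper's body presses on something with over 40 N, if the wrist force passes 120 N, or if a joint passes its speed limit or range.

ROBOT

A 6-joint arm with a two-finger parallel gripper is mounted at the origin on the work surface. World frame = base frame: x ahead of the robot, y to its left, z up, the work surface at z = 0. Lengths are in m, angles in degrees, forces in N, time in s.
With the tool pointing down it reaches from about 0.375 to 0.9 m from the base axis. Payload 3.1 kg.
Tool frame: the origin (TCP) lies at the very end of the fingers, on their centre line; the grasp point (between the pads) lies behind it (bot.grip_depth is the z of the grasp point in the tool frame, in m); z points along the fingers, y is the direction in which the jaws open and shut (so a half turn about z gives the same grasp; the last joint's range is limited). The gripper opens to 87 mm and grips with 3 to 60 N. Pads are 19 mm wide; open, the fingers measure 117 mm over their backs; the gripper's body (75 mm by 190 mm) begins 51 mm behind the grasp point.
Start: joints at [-79.498, 30.224, 82.088, -0, 67.689, -10.227], TCP at [0.221, -0.585, 0.223] pointing down, gripper open.
Joint ranges: [-176.69, 176.69], [-43.24, 126.21], [12.49, 139.97], [-82, 262], [0, 151.66], [-163.58, 163.58]. Speed limits (degrees/s): [159.86, 159.86, 180, 180, 180, 180].

INTERFACE

Orientations are given as a 3x3 rotation matrix whose columns are the frame's x, y, z axes.
In Python, from rig import bot, vision gives the robot as it stands. The module is installed in compiled form; this text tells all that it offers.
- The arm moves only by the shell command python3 -m jog 'ROWS'. ROWS is JSON, a list of rows, each a list of 3 entries, a list of its own where there are three numbers: the shift along the tool's x, y, z in mm, then the turn, a rotation vector about the tool's x, y, z in degrees, then the closure, from 0 (fully open) to 1 (shut). In form: [[[dx, dy, dz], [wx, wy, wz], fingers], ...]. A call has 1 to 12 rows; each row is the pose to reach, as a shift and turn from the pose commanded when the call began, along the tool's axes at that moment; what a row does not reach only later rows make up. A row lasts 1/12 s, in which the tool goes at most 41.7 mm and 7.16 degrees, less where a joint would pass 70% of its speed; a pose out of reach is approached as far as the arm can. A call with a gripper value outside its range is refused whole. The fingers move at their own pace and stop on an object; the grip force is fixed at half the most. Time passes only in rows, so rows that repeat a pose let the fingers close. It gives the time, the measured TCP pose, the force and the opening at its end, in the units of the state.
- bot.read_state(): the state, without advancing time (a new reading comes with each control period).
- vision.capture(name): name is "scene" or "top"; returns the picture (420x560x3 uint8, red, green, blue); there is no depth.
- vision.camera_info(name): a dict with "intrinsics" (3x3 intrinsics, pixels), "dist" ([k1, k2, p1, p2, k3] as OpenCV has them; the pictures are not rectified), "camera_from_world" (4x4, takes a point from world to camera coordinates). Camera axes: x right, y up, looking along -z (the intrinsics and any distortion apply to the point x, -y, -z); pixel columns grow to the right and rows downward; lengths in m; the calibration is good to about 2 mm. A picture is of the moment at which its call begins. camera_info takes no time and is no camera call.
- bot.hand_in(): hands the job in, once; it reports no verdict.
The state is a dict: "time_s": time; "joint_positions": joint angles; "qvel": joint speeds; "tau": joint torques, N m; "position": TCP position; "tcp_rot": TCP orientation; "force": force on the tool from outside, world axes, zero at the start; "moment": the same for the moment, N m; "opening": opening from 0.0 (shut) to 1.0 (fully open).
Only numpy, scipy, OpenCV 4.12 (cv2) and the standard library are available. Lean on these libraries where they do the work, as an engineer would, in place of code of your own. Each camera call takes 0.05 s, during which the arm holds its last target. There are 200 camera calls.

## Working session

There is one attempt and no reset: what is moved stays moved. The work goes in short steps, Python scripts to look and compute and a shell command to move; the robot and the scene stay as the last step left them, time stands still between calls to the robot, and variables do not carry over. Pictures are saved under pics/ and viewed, about 12 in all and at most 16, crops included, and the job is handed in when it is done.

```bash
mkdir -p pics; ls; python3 - <<'E'
from rig import bot, vision
import cv2,numpy as np
print(bot.read_state(), bot.grip_depth)
for n in("scene","top"):
    im=vision.capture(n); cv2.imwrite(f"pics/{n}0.png",cv2.resize(im[:,:,::-1],(800,600),interpolation=cv2.INTER_CUBIC)); np.save(f"pics/{n}0.npy",im)
    print(n,{k:np.round(v,4).tolist() for k,v in vision.camera_info(n).items()})
E
```

```text
pics
{'time_s': 0.0, 'joint_positions': array([-7.94998933e+01,  3.02784324e+01,  8.21568320e+01, -2.33316478e-03,
        6.76880314e+01, -1.02280335e+01]), 'qvel': array([-0.08111592,  0.0306531 , -0.0437046 , -0.08154687, -0.06172401,
       -0.03253031]), 'tau': array([-3.95727739e-04, -4.40045428e+01, -1.76593459e+01,  6.33049314e-02,
        5.82072535e-02, -1.52503571e-04]), 'position': array([ 0.22108227, -0.58380816,  0.22157487]), 'tcp_rot': array([[ 9.35264901e-01,  3.53948275e-01, -4.29201598e-04],
       [ 3.53948367e-01, -9.35262586e-01,  2.10901775e-03],
       [ 3.45066997e-04, -2.12440548e-03, -9.99997684e-01]]), 'force': array([-1.12962052, -0.03741892, -0.52874254]), 'moment': array([-0.01208013,  0.01722077, -0.02080929]), 'opening': 0.997547441774519} -0.0187
scene {'intrinsics': [[412.3996, 0.0, 273.5438], [0.0, 412.3996, 215.1127], [0.0, 0.0, 1.0]], 'dist': [-0.0375, 0.0, 0.0, 0.0, 0.0], 'camera_from_world': [[0.182, 0.9833, -0.004, -0.0806], [-0.8046, 0.1512, 0.5742, 0.3648], [0.5652, -0.1013, 0.8187, -1.7169], [0.0, 0.0, 0.0, 1.0]]}
top {'intrinsics': [[381.8863, 0.0, 284.9697], [0.0, 381.8863, 210.7727], [0.0, 0.0, 1.0]], 'dist': [0.0366, 0.0, 0.0, 0.0, 0.0], 'camera_from_world': [[0.0194, -0.9998, -0.0068, -0.04], [0.9982, 0.019, 0.0577, -0.556], [-0.0575, -0.0079, 0.9983, -1.4791], [0.0, 0.0, 0.0, 1.0]]}
```

View pics/top0.png

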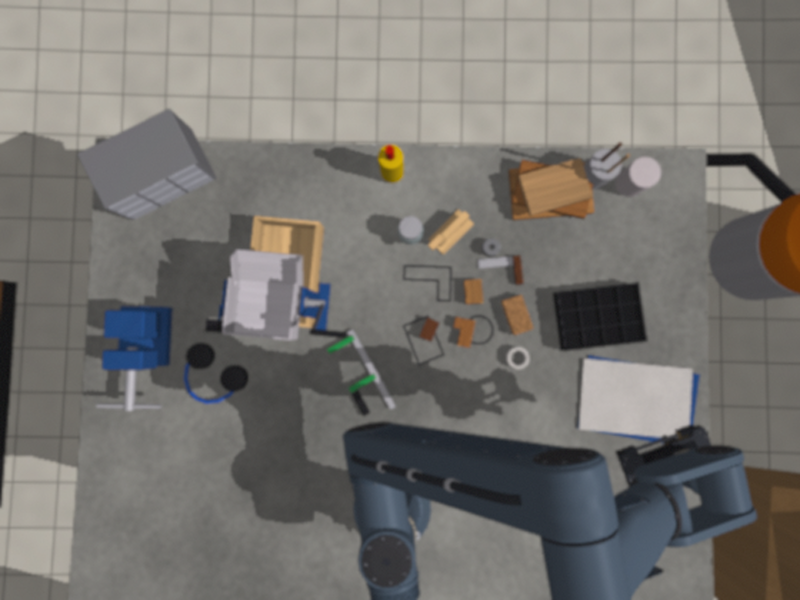

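View pics/scene0.png

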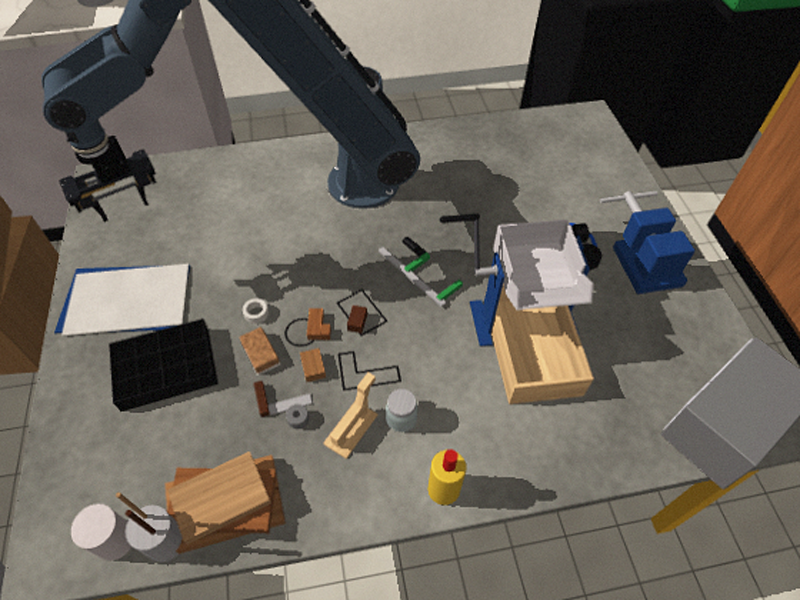

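The top view (800 px scale) shows the offcuts at (473,291) planked, (465,332) notched and (429,328) dark, the last one inside the sander outline. The sander is at (517,315), tape at (518,358), square at (500,265). The L, circle and rectangle outlines are at (430,280), (480,329) and (424,340). I'll crop closer and write the measuring helper.

```bash
cat > h.py <<'E'
from rig import bot, vision
import cv2, numpy as np
np.set_printoptions(precision=4,suppress=True)
def cam(n):
    c=vision.camera_info(n); return np.array(c["intrinsics"]),np.array(c["dist"]),np.array(c["camera_from_world"])
def p2w(n,px,z):
    K,d,T=cam(n); u=cv2.undistortPoints(np.float64(px).reshape(-1,1,2),K,d).reshape(-1,2)
    r=np.c_[u[:,0],-u[:,1],-np.ones(len(u))]@T[:3,:3]; o=-T[:3,:3].T@T[:3,3]
    return o+r*((z-o[2])/r[:,2])[:,None]
def w2p(n,P):
    K,d,T=cam(n); P=np.float64(P).reshape(-1,3)@T[:3,:3].T+T[:3,3]
    return cv2.projectPoints(P*[1,-1,-1],np.zeros(3),np.zeros(3),K,d)[0].reshape(-1,2)
def ortho(n,im,z,x0,x1,y0,y1,s=1000):
    "picture resampled on the plane z; row = (x1-x)*s, col = (y1-y)*s"
    X,Y=np.meshgrid(np.arange(x1,x0,-1/s),np.arange(y1,y0,-1/s),indexing="ij")
    m=w2p(n,np.c_[X.ravel(),Y.ravel(),np.full(X.size,z)]).reshape(*X.shape,2).astype(np.float32)
    return cv2.remap(im,m[...,0],m[...,1],cv2.INTER_CUBIC)
E
python3 - <<'E'
from h import *
for n in("scene","top"):
    im=np.load(f"pics/{n}0.npy")
    o=ortho(n,im,0.0,.42,.86,-.36,.14,1500)
    for i in range(0,44,5): cv2.putText(o,f"{.86-i/100:.2f}",(0,int(i*15)+8),0,.4,(255,255,0)); 
    for i in range(0,50,5): cv2.putText(o,f"{.14-i/100:.2f}",(int(i*15),10),0,.35,(0,255,255));
    cv2.imwrite(f"pics/o_{n}0.png",cv2.resize(o,(750,560) if 0 else None,fx=.9,fy=.9)[:,:,::-1])
E
```

```text
(no output)
```

View pics/o_top0.png

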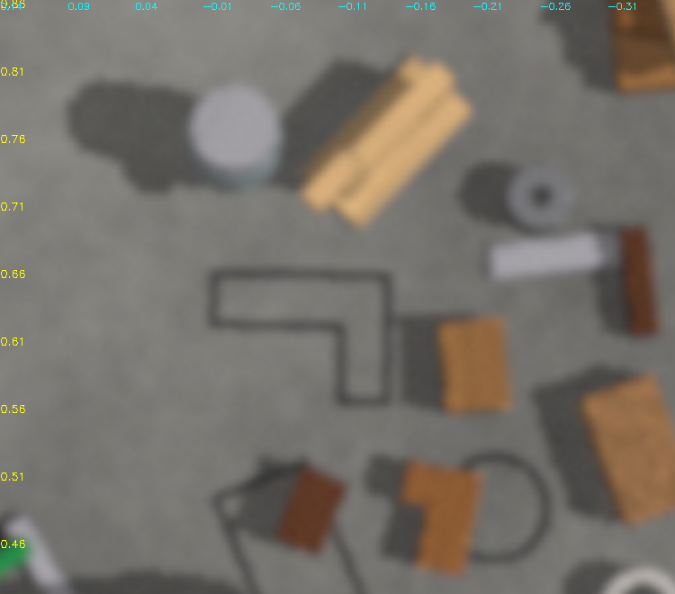

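View pics/o_scene0.png

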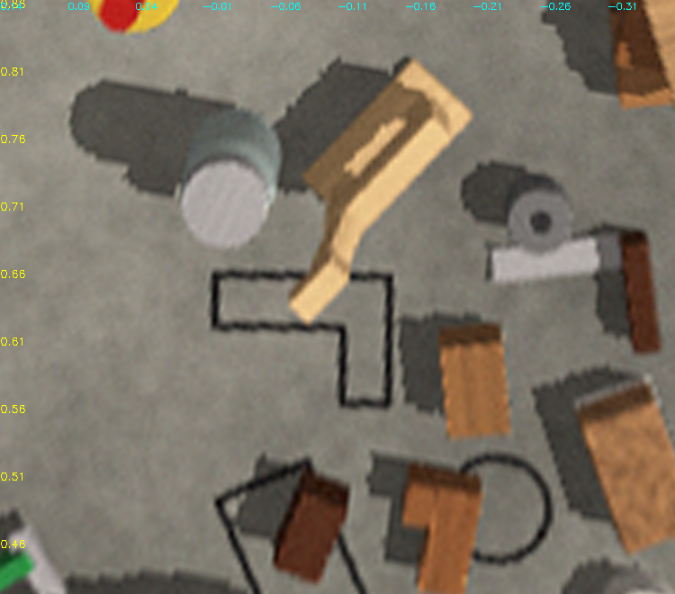

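The orthos show three offcuts: planked at about (0.59,-0.19), notched at about (0.49,-0.17) and dark at about (0.48,-0.08). The L outline is clear, while the circle and rectangle are partly covered. Offcut1 (pale) is not seen. Next I'll measure the tops by mask and look at the station.

```bash
cat >> h.py <<'E'
B=(.38,.86,-.42,.14)
def warm(o):
    h=cv2.cvtColor(o,cv2.COLOR_RGB2HSV); return ((h[...,1]>95)&((h[...,0]<22)|(h[...,0]>170))).astype(np.uint8)
def rects(n,im,z,b=B,mask=warm,amin=700):
    o=ortho(n,im,z,*b); m=cv2.morphologyEx(mask(o),cv2.MORPH_OPEN,np.ones((3,3)))
    out=[]
    for c in cv2.findContours(m,cv2.RETR_EXTERNAL,cv2.CHAIN_APPROX_NONE)[0]:
        if cv2.contourArea(c)<amin: continue
        (u,v),(w,h),a=cv2.minAreaRect(c); p=cv2.boxPoints(((u,v),(w,h),a))
        e=[p[1]-p[0],p[2]-p[1]]; L=max(e,key=lambda q:np.hypot(*q)); yaw=np.degrees(np.arctan2(-L[0],-L[1]))%180
        out.append((b[1]-v/1000,b[3]-u/1000,max(w,h),min(w,h),yaw,cv2.contourArea(c),o[c[:,0,1].mean().astype(int),c[:,0,0].mean().astype(int)]))
    return out
E
python3 - <<'E'
from h import *
im=np.load("pics/top0.npy"); sc=np.load("pics/scene0.npy")
for z in(.02,.024,.028,.030,.032):
    print("z",z)
    for r in rects("top",im,z):
        if r[0]<.74: print("%.4f %.4f  %.0f x %.0f yaw %.1f area %.0f"%r[:6],r[6])
a=ortho("top",im,.246,.35,.95,.1,.55,900); b=ortho("scene",sc,.08,.35,.95,.1,.55,900)
for o in(a,b):
    for i in range(0,60,5): cv2.putText(o,f"{.95-i/100:.2f}",(0,int(i*9)+4),0,.33,(255,255,0))
    for i in range(0,45,5): cv2.putText(o,f"{.55-i/100:.2f}",(int(i*9),10),0,.33,(0,255,255))
cv2.imwrite("pics/st0.png",np.hstack([a,b])[:,:,::-1][:600,:800+10][:, :800])
E
```

```text
z 0.02
0.4817 -0.0892  54 x 34 yaw 158.2 area 1634 [95 57 38]
0.4765 -0.1806  76 x 56 yaw 170.5 area 3168 [139  91  50]
0.5267 -0.3276  99 x 59 yaw 20.0 area 5466 [145 106  71]
0.5879 -0.2077  67 x 48 yaw 5.1 area 3004 [142 102  63]
0.6491 -0.3284  75 x 19 yaw 6.2 area 1197 [90 54 35]
z 0.024
0.4818 -0.0890  54 x 34 yaw 159.4 area 1626 [95 57 38]
0.4766 -0.1802  76 x 56 yaw 170.5 area 3152 [139  91  50]
0.5265 -0.3268  99 x 58 yaw 20.0 area 5433 [146 106  71]
0.5878 -0.2071  67 x 48 yaw 5.9 area 2983 [143 102  63]
0.6486 -0.3277  74 x 19 yaw 6.2 area 1184 [90 54 36]
z 0.028
0.4816 -0.0889  54 x 34 yaw 158.2 area 1616 [95 57 38]
0.4764 -0.1801  75 x 56 yaw 171.3 area 3139 [139  92  51]
0.5265 -0.3259  99 x 58 yaw 20.0 area 5404 [145 106  71]
0.5873 -0.2067  66 x 48 yaw 5.2 area 2969 [142 102  63]
0.6481 -0.3271  75 x 19 yaw 5.0 area 1184 [90 54 35]
z 0.03
0.4817 -0.0888  54 x 33 yaw 159.4 area 1612 [95 57 38]
0.4766 -0.1796  75 x 56 yaw 170.5 area 3130 [139  91  50]
0.5265 -0.3259  99 x 58 yaw 19.8 area 5394 [145 106  71]
0.5872 -0.2065  66 x 48 yaw 5.1 area 2965 [142 102  63]
0.6480 -0.3265  75 x 19 yaw 6.2 area 1180 [90 54 35]
z 0.032
0.4817 -0.0888  54 x 34 yaw 159.0 area 1608 [95 57 38]
0.4767 -0.1795  75 x 56 yaw 170.5 area 3120 [139  91  50]
0.5262 -0.3253  98 x 58 yaw 20.0 area 5380 [145 106  71]
0.5871 -0.2063  66 x 48 yaw 5.3 area 2956 [143 102  63]
0.6476 -0.3263  74 x 19 yaw 6.3 area 1178 [90 54 35]
```

View pics/st0.png

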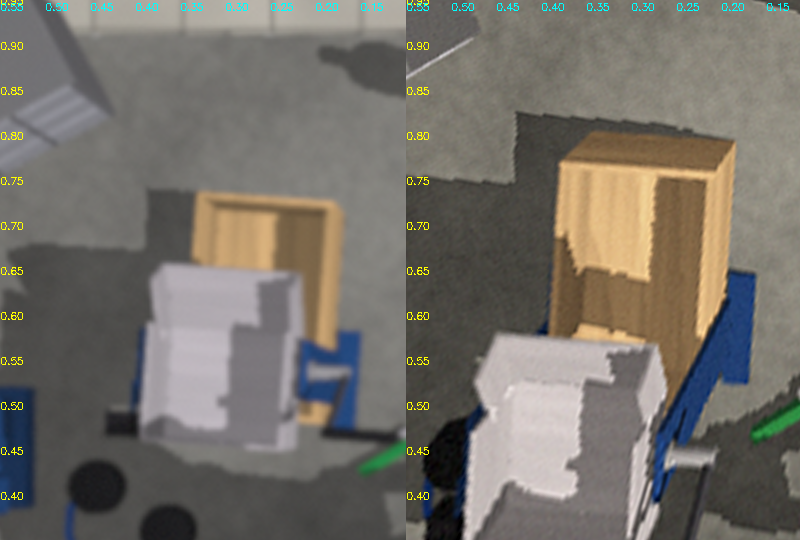

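The station reads consistently from the crate front rim and the scoop rear rim: origin ≈ (0.546, 0.3025), yaw ≈ -3°, floor middle ≈ (0.521, 0.304). Only offcuts 2, 3 and 4 are present. I'll plan the pick of offcut4.

```bash
cat >> h.py <<'E'
from scipy.spatial.transform import Rotation as Rn
def plan(*wps):
    "wps (x,y,z m, tool yaw deg), tool down; prints each as shift/turn from the one before"
    s=bot.read_state(); p=s["position"]; R=Rn.from_matrix(s["tcp_rot"])
    print("now",p,"yaw %.1f"%np.degrees(np.arctan2(s["tcp_rot"][1,0],s["tcp_rot"][0,0])),"q",s["joint_positions"].round(0),"F",s["force"].round(1),"open %.3f t %.1f"%(s["opening"],s["time_s"]))
    for w in wps:
        q=np.array(w[:3]); Q=Rn.from_euler("z",w[3],degrees=True)*Rn.from_euler("x",180,degrees=True)
        d=R.inv().apply(q-p)*1000; r=(R.inv()*Q).as_rotvec(degrees=True)
        print(w,"->",d.round(0).tolist(),r.round(1).tolist(),"rows>=%d"%np.ceil(max(np.linalg.norm(d)/41.7,np.linalg.norm(r)/7.16))); p,R=q,Q
E
python3 - <<'E'
from h import *
plan((.4817,-.0888,.13,158.5),(.4817,-.0888,.006,158.5))
P=[.546,.3025]; c,s=np.cos(np.radians(-3)),np.sin(np.radians(-3))
for nm,x,y in(("floor",-.025,0),("bar",-.068,-.175),("slotL",-.025,.04),("slotR",-.025,-.038)): print(nm,P[0]+c*x-s*y,P[1]+s*x+c*y)
E
```

```text
now [ 0.2211 -0.5839  0.2217] yaw 20.7 q [-79.  30.  82.  -0.  68. -10.] F [-0.3 -0.2  1.3] open 1.000 t 0.1
(0.4817, -0.0888, 0.13, 158.5) -> [419.0, -371.0, 93.0] [-0.0, -0.1, -137.8] rows>=20
(0.4817, -0.0888, 0.006, 158.5) -> [0.0, -0.0, 124.0] [0.0, 0.0, 0.0] rows>=3
floor 0.5210342616311356 0.3038083989060736
bar 0.46893439929417385 0.13129867644246979
slotL 0.5231276998808534 0.3437535802962565
slotR 0.5190454952939038 0.2658604765853998
```

```bash
python3 -m jog '[[[419,-371,50],[0,0,42],0],[[419,-371,50],[0,0,42],0],[[419,-371,50],[0,0,42],0],[[419,-371,50],[0,0,42],0],[[419,-371,50],[0,0,42],0],[[419,-371,50],[0,0,42],0],[[419,-371,50],[0,0,42],0],[[419,-371,50],[0,0,42],0],[[419,-371,50],[0,0,42],0],[[419,-371,50],[0,0,42],0],[[419,-371,50],[0,0,42],0],[[419,-371,50],[0,0,42],0]]'; python3 - <<'E'
from h import *
plan((.4817,-.0888,.10,-21.5),(.4817,-.0888,.006,-21.5))
E
```

```text
time_s: 1.1
position: [0.4528, -0.143, 0.1779]
tcp_rot: [[0.932, -0.363, -0.0], [-0.363, -0.932, 0.0], [-0.0, -0.0, -1.0]]
force: [0.5, 0.2, -1.2]
opening: 1.005
now [ 0.4528 -0.143   0.1779] yaw -21.3 q [-31.  23. 106.   0.  51.  80.] F [ 0.5  0.2 -1.2] open 1.005 t 1.1
(0.4817, -0.0888, 0.1, -21.5) -> [7.0, -61.0, 78.0] [-0.0, 0.0, 0.2] rows>=3
(0.4817, -0.0888, 0.006, -21.5) -> [-0.0, -0.0, 94.0] [0.0, 0.0, 0.0] rows>=3
```

```bash
python3 -m jog '[[[7,-61,78],[0,0,0],0.3],[[7,-61,78],[0,0,0],0.3],[[7,-61,78],[0,0,0],0.3],[[7,-61,78],[0,0,0],0.3],[[7,-61,78],[0,0,0],0.3]]'; python3 - <<'E'
from h import *
plan((.4817,-.0888,.006,-21.5))
E
```

```text
time_s: 1.52
position: [0.4807, -0.0901, 0.0995]
tcp_rot: [[0.933, -0.361, -0.002], [-0.361, -0.933, 0.001], [-0.002, 0.0, -1.0]]
force: [0.4, -0.3, 0.4]
opening: 0.743
now [ 0.4807 -0.0901  0.0995] yaw -21.2 q [-24.  31. 108.  -0.  41.  87.] F [ 0.4 -0.3  0.4] open 0.743 t 1.5
(0.4817, -0.0888, 0.006, -21.5) -> [1.0, -2.0, 93.0] [0.0, 0.1, 0.3] rows>=3
```

```bash
python3 -m jog '[[[1,-2,60],[0,0,0],0.3],[[1,-2,94],[0,0,0],0.3],[[1,-2,94],[0,0,0],0.3],[[1,-2,94],[0,0,0],0.3],[[1,-2,94],[0,0,0],0.3],[[1,-2,94],[0,0,0],1],[[1,-2,94],[0,0,0],1],[[1,-2,94],[0,0,0],1],[[1,-2,94],[0,0,0],1],[[1,-2,94],[0,0,0],1],[[1,-2,94],[0,0,0],1],[[1,-2,94],[0,0,0],1]]'; python3 -m jog '[[[0,0,-20],[0,0,0],1],[[0,0,-60],[0,0,0],1],[[0,0,-100],[0,0,0],1],[[0,0,-140],[0,0,0],1],[[0,0,-180],[0,0,0],1],[[0,0,-220],[0,0,0],1],[[0,0,-260],[0,0,0],1],[[0,0,-300],[0,0,0],1],[[0,0,-340],[0,0,0],1],[[0,0,-354],[0,0,0],1],[[0,0,-354],[0,0,0],1]]'; python3 - <<'E'
from h import *
plan((.5231,.3438,.36,87),(.5231,.3438,.189,87))
E
```

```text
time_s: 2.52
position: [0.4835, -0.0895, 0.0072]
tcp_rot: [[0.932, -0.363, 0.002], [-0.363, -0.932, -0.001], [0.002, 0.0, -1.0]]
force: [-0.7, -0.0, 7.4]
opening: 0.41
time_s: 3.43
position: [0.4847, -0.0897, 0.3649]
tcp_rot: [[0.932, -0.362, 0.01], [-0.362, -0.932, -0.004], [0.01, 0.0, -1.0]]
force: [1.2, 0.4, -0.4]
opening: 0.409
now [ 0.4847 -0.0897  0.3649] yaw -21.2 q [-24.  11.  89.   0.  79.  88.] F [ 1.2  0.4 -0.4] open 0.409 t 3.4
(0.5231, 0.3438, 0.36, 87) -> [-121.0, -418.0, 4.0] [0.6, -0.4, -108.2] rows>=16
(0.5231, 0.3438, 0.189, 87) -> [0.0, -0.0, 171.0] [0.0, 0.0, 0.0] rows>=5
```

```bash
python3 -m jog '[[[-121,-418,4],[0,0,-108],1],[[-121,-418,4],[0,0,-108],1],[[-121,-418,4],[0,0,-108],1],[[-121,-418,4],[0,0,-108],1],[[-121,-418,4],[0,0,-108],1],[[-121,-418,4],[0,0,-108],1],[[-121,-418,4],[0,0,-108],1],[[-121,-418,4],[0,0,-108],1],[[-121,-418,4],[0,0,-108],1],[[-121,-418,4],[0,0,-108],1],[[-121,-418,4],[0,0,-108],1],[[-121,-418,4],[0,0,-108],1]]'; python3 - <<'E'
from h import *
plan((.5231,.3438,.36,87),(.5231,.3438,.189,87))
E
```

```text
time_s: 4.43
position: [0.52, 0.3486, 0.3527]
tcp_rot: [[0.417, 0.909, -0.005], [0.909, -0.417, 0.0], [-0.002, -0.004, -1.0]]
force: [-0.6, -0.9, -0.6]
opening: 0.407
now [0.52   0.3486 0.3527] yaw 65.3 q [24. 24. 72.  0. 84. 48.] F [-0.6 -0.9 -0.6] open 0.407 t 4.4
(0.5231, 0.3438, 0.36, 87) -> [-3.0, 5.0, -7.0] [-0.3, 0.1, -21.7] rows>=4
(0.5231, 0.3438, 0.189, 87) -> [0.0, -0.0, 171.0] [0.0, 0.0, 0.0] rows>=5
```

```bash
python3 -m jog '[[[-3,4,-7],[0,0,-22],1],[[-3,4,-7],[0,0,-22],1],[[-3,4,-7],[0,0,-22],1],[[-3,4,-7],[0,0,-22],1],[[-3,4,-7],[0,0,-22],1],[[-3,4,-7],[0,0,-22],1],[[-3,4,-7],[0,0,-22],1]]'; python3 - <<'E'
from h import *
plan((.5231,.3438,.189,87))
sc=vision.capture("scene"); tp=vision.capture("top")
P=np.array([.546,.3025]); c,s=np.cos(np.radians(-3)),np.sin(np.radians(-3))
def st(x,y,z): return [P[0]+c*x-s*y,P[1]+s*x+c*y,z]
pts=[st(-.088,.075,.246),st(-.088,-.075,.246),st(.038,.075,.246),st(.038,-.075,.246),st(-.068,-.14,.304),st(-.068,-.21,.304),st(.22,.086,.08),st(.22,-.086,.08)]
out=[]
for n,im in(("scene",sc),("top",tp)):
    w=w2p(n,pts); u0,v0=(w.mean(0)-[60,60]).astype(int); k=4; cr=cv2.resize(im[max(v0-10,0):v0+130,u0-0:u0+100],None,fx=k,fy=k,interpolation=cv2.INTER_CUBIC)
    for p in w: cv2.circle(cr,tuple(int(q) for q in (p-[u0,max(v0-10,0)]+.5)*k),3,(255,0,0),-1)
    out.append(cr)
cv2.imwrite("pics/st1.png",np.hstack(out)[:,:,::-1])
E
```

```text
time_s: 5.02
position: [0.5237, 0.3397, 0.3624]
tcp_rot: [[0.06, 0.998, -0.001], [0.998, -0.06, -0.001], [-0.001, -0.001, -1.0]]
force: [0.2, -0.8, -1.4]
opening: 0.411
now [0.5237 0.3397 0.3624] yaw 86.6 q [23. 23. 71.  0. 85. 26.] F [ 0.2 -0.8 -1.4] open 0.411 t 5.0
(0.5231, 0.3438, 0.189, 87) -> [4.0, -1.0, 173.0] [-0.1, 0.0, -0.4] rows>=5
```

View pics/st1.png

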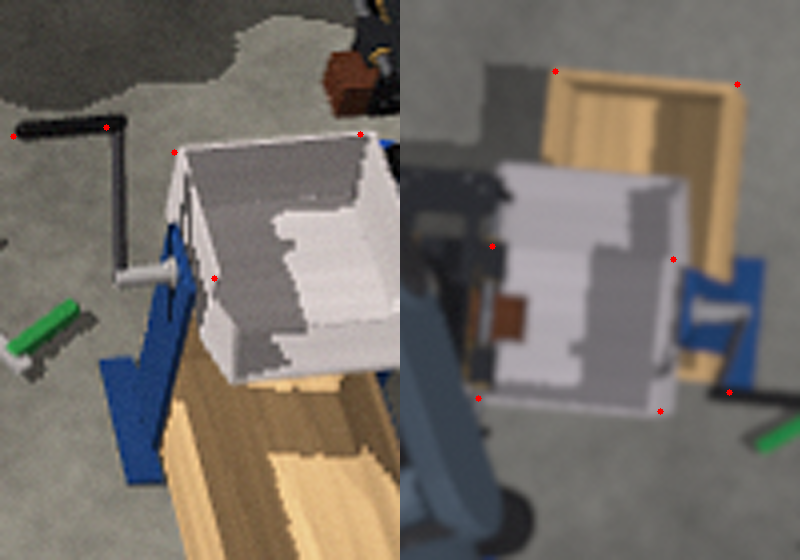

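Offcut4 is held over the scoop at right-hand px (500,318), and the station model dots land on the rims, bar and crate within a few mm. I'll lower and release it.

```bash
python3 -m jog '[[[4,-1,40],[0,0,0],1],[[4,-1,80],[0,0,0],1],[[4,-1,120],[0,0,0],1],[[4,-1,150],[0,0,0],1],[[4,-1,172],[0,0,0],1],[[4,-1,172],[0,0,0],1],[[4,-1,172],[0,0,0],1]]'; python3 -m jog '[[[0,0,0],[0,0,0],0.35],[[0,0,0],[0,0,0],0.35],[[0,0,0],[0,0,0],0.35],[[0,0,0],[0,0,0],0.35],[[0,0,0],[0,0,0],0.35],[[0,0,-40],[0,0,0],0.35],[[0,0,-80],[0,0,0],0.35],[[0,0,-120],[0,0,0],0.35],[[0,0,-160],[0,0,0],0.3],[[0,0,-172],[0,0,0],0.2]]'; python3 - <<'E'
from h import *
for z in(.028,):
  for r in rects("top",vision.capture("top"),z):
    if r[0]<.74: print("%.4f %.4f  %.0f x %.0f yaw %.1f area %.0f"%r[:6],r[6])
plan((.5875,-.2069,.36,5.5),(.5875,-.2069,.10,5.5),(.5875,-.2069,.006,5.5))
E
```

```text
time_s: 5.7
position: [0.5228, 0.3436, 0.1903]
tcp_rot: [[0.059, 0.998, -0.002], [0.998, -0.059, -0.001], [-0.001, -0.002, -1.0]]
force: [0.3, 1.8, -0.1]
opening: 0.415
time_s: 6.53
position: [0.5258, 0.3451, 0.3715]
tcp_rot: [[0.058, 0.998, 0.013], [0.998, -0.058, 0.006], [0.006, 0.012, -1.0]]
force: [1.1, -0.7, 0.5]
opening: 0.713
0.4765 -0.1798  75 x 56 yaw 170.3 area 3146 [130  86  49]
0.5264 -0.3259  99 x 58 yaw 20.1 area 5408 [135  99  66]
0.5875 -0.2067  67 x 48 yaw 5.3 area 2970 [133  95  57]
0.6481 -0.3270  75 x 19 yaw 5.7 area 1187 [84 51 33]
now [0.526  0.3452 0.3717] yaw 86.7 q [23. 23. 70.  0. 86. 26.] F [-0.8  0.4  1.8] open 0.745 t 6.6
(0.5875, -0.2069, 0.36, 5.5) -> [-548.0, 93.0, 9.0] [0.4, -0.9, 81.2] rows>=14
(0.5875, -0.2069, 0.1, 5.5) -> [0.0, -0.0, 260.0] [0.0, 0.0, 0.0] rows>=7
(0.5875, -0.2069, 0.006, 5.5) -> [0.0, -0.0, 94.0] [0.0, 0.0, 0.0] rows>=3
```

```bash
python3 -m jog '[[[-548,93,9],[0,0,81],0.2],[[-548,93,9],[0,0,81],0.2],[[-548,93,9],[0,0,81],0.2],[[-548,93,9],[0,0,81],0.2],[[-548,93,9],[0,0,81],0.2],[[-548,93,9],[0,0,81],0.2],[[-548,93,9],[0,0,81],0.2],[[-548,93,9],[0,0,81],0.2],[[-548,93,9],[0,0,81],0.2],[[-548,93,9],[0,0,81],0.2],[[-548,93,9],[0,0,81],0.2],[[-548,93,9],[0,0,81],0.2]]'; python3 - <<'E'
from h import *
plan((.5875,-.2069,.10,5.5))
E
```

```text
time_s: 7.58
position: [0.5775, -0.1549, 0.3543]
tcp_rot: [[0.996, 0.094, -0.001], [0.094, -0.996, 0.001], [-0.001, -0.001, -1.0]]
force: [0.5, 0.9, -0.4]
opening: 0.803
now [ 0.5775 -0.1549  0.3543] yaw 5.4 q [-26.  21.  76.   0.  83.  59.] F [ 0.5  0.9 -0.4] open 0.803 t 7.6
(0.5875, -0.2069, 0.1, 5.5) -> [5.0, 53.0, 254.0] [-0.0, 0.1, -0.1] rows>=7
```

```bash
python3 -m jog '[[[5,53,0],[0,0,0],0.2],[[5,53,0],[0,0,0],0.2],[[5,53,250],[0,0,0],0.2],[[5,53,250],[0,0,0],0.2],[[5,53,250],[0,0,0],0.2],[[5,53,250],[0,0,0],0.2],[[5,53,250],[0,0,0],0.2],[[5,53,250],[0,0,0],0.2],[[5,53,250],[0,0,0],0.2],[[5,53,250],[0,0,0],0.2],[[5,53,250],[0,0,0],0.2]]'; python3 - <<'E'
from h import *
plan((.5875,-.2069,.006,5.5))
E
```

```text
time_s: 8.5
position: [0.5897, -0.2056, 0.1069]
tcp_rot: [[0.995, 0.099, 0.003], [0.099, -0.995, -0.001], [0.002, 0.002, -1.0]]
force: [0.1, -0.1, 1.2]
opening: 0.799
now [ 0.5897 -0.2056  0.1069] yaw 5.7 q [-29.  38.  88.   0.  54.  55.] F [ 0.1 -0.1  1.2] open 0.799 t 8.5
(0.5875, -0.2069, 0.006, 5.5) -> [-3.0, 1.0, 101.0] [0.1, -0.1, 0.2] rows>=3
```

```bash
python3 -m jog '[[[-2,1,40],[0,0,0],0.2],[[-2,1,80],[0,0,0],0.2],[[-2,1,101],[0,0,0],0.2],[[-2,1,101],[0,0,0],0.2],[[-2,1,101],[0,0,0],1],[[-2,1,101],[0,0,0],1],[[-2,1,101],[0,0,0],1],[[-2,1,101],[0,0,0],1],[[-2,1,101],[0,0,0],1],[[-2,1,101],[0,0,0],1],[[-2,1,101],[0,0,0],1]]'; python3 -m jog '[[[0,0,-20],[0,0,0],1],[[0,0,-60],[0,0,0],1],[[0,0,-100],[0,0,0],1],[[0,0,-140],[0,0,0],1],[[0,0,-180],[0,0,0],1],[[0,0,-220],[0,0,0],1],[[0,0,-260],[0,0,0],1],[[0,0,-300],[0,0,0],1],[[0,0,-340],[0,0,0],1],[[0,0,-354],[0,0,0],1],[[0,0,-354],[0,0,0],1]]'; python3 - <<'E'
from h import *
plan((.519,.2659,.36,87),(.519,.2659,.189,87))
E
```

```text
time_s: 9.42
position: [0.5881, -0.2075, 0.0064]
tcp_rot: [[0.995, 0.099, 0.004], [0.099, -0.995, -0.002], [0.004, 0.003, -1.0]]
force: [0.5, 0.5, 8.4]
opening: 0.524
time_s: 10.33
position: [0.5883, -0.2073, 0.3644]
tcp_rot: [[0.995, 0.099, 0.01], [0.099, -0.995, -0.006], [0.01, 0.007, -1.0]]
force: [0.6, -0.3, -0.8]
opening: 0.526
now [ 0.5883 -0.2073  0.3644] yaw 5.7 q [-30.  23.  72.   0.  85.  55.] F [ 0.6 -0.3 -0.8] open 0.526 t 10.3
(0.519, 0.2659, 0.36, 87) -> [-22.0, -478.0, 1.0] [0.7, -0.2, -81.3] rows>=12
(0.519, 0.2659, 0.189, 87) -> [0.0, -0.0, 171.0] [0.0, 0.0, 0.0] rows>=5
```

```bash
python3 -m jog '[[[-22,-478,1],[0,0,-81],1],[[-22,-478,1],[0,0,-81],1],[[-22,-478,1],[0,0,-81],1],[[-22,-478,1],[0,0,-81],1],[[-22,-478,1],[0,0,-81],1],[[-22,-478,1],[0,0,-81],1],[[-22,-478,1],[0,0,-81],1],[[-22,-478,1],[0,0,-81],1],[[-22,-478,1],[0,0,-81],1],[[-22,-478,1],[0,0,-81],1],[[-22,-478,1],[0,0,-81],1],[[-22,-478,1],[0,0,-81],1]]';  python3 -m jog '[[[0,0,0],[0,0,0],1],[[0,0,0],[0,0,0],1],[[0,0,0],[0,0,0],1]]'; python3 - <<'E'
from h import *
plan((.519,.2659,.189,87))
E
```

```text
time_s: 11.33
position: [0.5144, 0.2711, 0.3547]
tcp_rot: [[0.05, 0.999, -0.005], [0.999, -0.05, 0.001], [0.001, -0.005, -1.0]]
force: [0.3, 0.0, -0.4]
opening: 0.524
time_s: 11.58
position: [0.5166, 0.2662, 0.3555]
tcp_rot: [[0.059, 0.998, -0.003], [0.998, -0.059, -0.002], [-0.002, -0.003, -1.0]]
force: [-0.9, -0.1, -0.5]
opening: 0.526
now [0.5166 0.2662 0.3555] yaw 86.6 q [16. 20. 78. -0. 82. 20.] F [-0.9 -0.1 -0.5] open 0.526 t 11.6
(0.519, 0.2659, 0.189, 87) -> [0.0, 3.0, 167.0] [-0.2, 0.1, -0.4] rows>=4
```

```bash
python3 -m jog '[[[4,3,40],[0,0,0],1],[[4,3,80],[0,0,0],1],[[4,3,120],[0,0,0],1],[[4,3,150],[0,0,0],1],[[4,3,167],[0,0,0],1],[[4,3,167],[0,0,0],1],[[4,3,167],[0,0,0],1]]'; python3 -m jog '[[[0,0,0],[0,0,0],0.25],[[0,0,0],[0,0,0],0.25],[[0,0,0],[0,0,0],0.25],[[0,0,0],[0,0,0],0.25],[[0,0,0],[0,0,0],0.25],[[0,0,-40],[0,0,0],0.25],[[0,0,-80],[0,0,0],0.25],[[0,0,-120],[0,0,0],0.25],[[0,0,-160],[0,0,0],0.25],[[0,0,-172],[0,0,0],0.25]]'; python3 - <<'E'
from h import *
plan((.4650,-.188,.36,-9.5),(.4650,-.188,.10,-9.5),(.4650,-.188,.004,-9.5))
E
```

```text
time_s: 12.17
position: [0.5199, 0.2697, 0.1884]
tcp_rot: [[0.061, 0.998, -0.004], [0.998, -0.061, 0.0], [-0.0, -0.004, -1.0]]
force: [-0.7, 2.7, -2.1]
opening: 0.527
time_s: 13.0
position: [0.5232, 0.2717, 0.3699]
tcp_rot: [[0.058, 0.998, 0.013], [0.998, -0.058, 0.004], [0.004, 0.013, -1.0]]
force: [1.3, 0.5, 1.1]
opening: 0.754
now [0.5232 0.2717 0.3699] yaw 86.7 q [17. 20. 76. -0. 83. 20.] F [1.3 0.5 1.1] open 0.754 t 13.0
(0.465, -0.188, 0.36, -9.5) -> [-462.0, -32.0, 8.0] [0.3, -0.8, 96.2] rows>=14
(0.465, -0.188, 0.1, -9.5) -> [0.0, -0.0, 260.0] [0.0, 0.0, 0.0] rows>=7
(0.465, -0.188, 0.004, -9.5) -> [0.0, -0.0, 96.0] [0.0, 0.0, 0.0] rows>=3
```

```bash
python3 -m jog '[[[-462,-32,8],[0,0,96],0.3],[[-462,-32,8],[0,0,96],0.3],[[-462,-32,8],[0,0,96],0.3],[[-462,-32,8],[0,0,96],0.3],[[-462,-32,8],[0,0,96],0.3],[[-462,-32,8],[0,0,96],0.3],[[-462,-32,8],[0,0,96],0.3],[[-462,-32,8],[0,0,96],0.3],[[-462,-32,8],[0,0,96],0.3],[[-462,-32,8],[0,0,96],0.3],[[-462,-32,8],[0,0,96],0.3],[[-462,-32,8],[0,0,96],0.3]]';  python3 -m jog '[[[0,0,0],[0,0,0],0.3],[[0,0,0],[0,0,0],0.3]]'; python3 - <<'E'
from h import *
plan((.4650,-.188,.10,-9.5))
E
```

```text
time_s: 14.0
position: [0.4611, -0.1953, 0.3544]
tcp_rot: [[1.0, 0.0, 0.001], [0.0, -1.0, -0.005], [0.001, 0.005, -1.0]]
force: [0.9, -0.4, 0.2]
opening: 0.704
time_s: 14.17
position: [0.4614, -0.1886, 0.3542]
tcp_rot: [[1.0, 0.015, -0.0], [0.015, -1.0, 0.001], [-0.0, -0.001, -1.0]]
force: [0.2, 0.8, -0.4]
opening: 0.699
now [ 0.4614 -0.1886  0.3542] yaw 0.8 q [-35.  12.  89.   0.  79.  54.] F [ 0.2  0.8 -0.4] open 0.699 t 14.2
(0.465, -0.188, 0.1, -9.5) -> [4.0, -0.0, 254.0] [-0.0, 0.0, 10.3] rows>=7
```

```bash
python3 -m jog '[[[4,0,250],[0,0,10.3],0.3],[[4,0,250],[0,0,10.3],0.3],[[4,0,250],[0,0,10.3],0.3],[[4,0,250],[0,0,10.3],0.3],[[4,0,250],[0,0,10.3],0.3],[[4,0,250],[0,0,10.3],0.3],[[4,0,250],[0,0,10.3],0.3],[[4,0,250],[0,0,10.3],0.3],[[4,0,250],[0,0,10.3],0.3],[[4,0,250],[0,0,10.3],0.3]]'; python3 - <<'E'
from h import *
plan((.4650,-.188,.004,-9.5))
E
```

```text
time_s: 15.0
position: [0.468, -0.1892, 0.1074]
tcp_rot: [[0.986, -0.164, 0.006], [-0.164, -0.986, -0.004], [0.006, 0.003, -1.0]]
force: [-0.1, -0.3, 0.3]
opening: 0.697
now [ 0.468  -0.1892  0.1074] yaw -9.5 q [-35.  31. 106.   0.  43.  65.] F [-0.1 -0.3  0.3] open 0.697 t 15.0
(0.465, -0.188, 0.004, -9.5) -> [-4.0, -1.0, 103.0] [0.2, -0.4, 0.0] rows>=3
```

```bash
python3 -m jog '[[[-3,-1,40],[0,0,0],0.3],[[-3,-1,80],[0,0,0],0.3],[[-3,-1,103],[0,0,0],0.3],[[-3,-1,103],[0,0,0],0.3],[[-3,-1,103],[0,0,0],1],[[-3,-1,103],[0,0,0],1],[[-3,-1,103],[0,0,0],1],[[-3,-1,103],[0,0,0],1],[[-3,-1,103],[0,0,0],1],[[-3,-1,103],[0,0,0],1],[[-3,-1,103],[0,0,0],1]]'; python3 -m jog '[[[0,0,-20],[0,0,0],1],[[0,0,-60],[0,0,0],1],[[0,0,-100],[0,0,0],1],[[0,0,-140],[0,0,0],1],[[0,0,-180],[0,0,0],1],[[0,0,-220],[0,0,0],1],[[0,0,-260],[0,0,0],1],[[0,0,-300],[0,0,0],1],[[0,0,-340],[0,0,0],1],[[0,0,-364],[0,0,0],1],[[0,0,-364],[0,0,0],1]]'; python3 - <<'E'
from h import *
plan((.52,.304,.37,87),(.52,.304,.228,87))
E
```

```text
time_s: 15.92
position: [0.4637, -0.1874, 0.0022]
tcp_rot: [[0.986, -0.167, 0.002], [-0.167, -0.986, -0.001], [0.002, 0.001, -1.0]]
force: [-1.3, -0.5, 8.0]
opening: 0.391
time_s: 16.83
position: [0.4654, -0.1884, 0.3715]
tcp_rot: [[0.986, -0.166, 0.011], [-0.166, -0.986, -0.008], [0.012, 0.006, -1.0]]
force: [0.4, 0.8, 0.6]
opening: 0.388
now [ 0.4654 -0.1884  0.3715] yaw -9.6 q [-35.  11.  88.   0.  80.  65.] F [0.4 0.8 0.6] open 0.388 t 16.8
(0.52, 0.304, 0.37, 87) -> [-28.0, -495.0, -2.0] [0.8, -0.3, -96.6] rows>=14
(0.52, 0.304, 0.228, 87) -> [0.0, -0.0, 142.0] [0.0, 0.0, 0.0] rows>=4
```

```bash
python3 -m jog '[[[-28,-485,-2],[0,0,-97],1],[[-28,-485,-2],[0,0,-97],1],[[-28,-485,-2],[0,0,-97],1],[[-28,-485,-2],[0,0,-97],1],[[-28,-485,-2],[0,0,-97],1],[[-28,-485,-2],[0,0,-97],1],[[-28,-485,-2],[0,0,-97],1],[[-28,-485,-2],[0,0,-97],1],[[-28,-485,-2],[0,0,-97],1],[[-28,-485,-2],[0,0,-97],1],[[-28,-485,-2],[0,0,-97],1],[[-28,-485,-2],[0,0,-97],1]]';  python3 -m jog '[[[0,0,0],[0,0,-10],1],[[0,0,0],[0,0,-10],1],[[0,0,0],[0,0,-10],1],[[0,0,0],[0,0,-10],1],[[0,0,0],[0,0,-10],1]]'; python3 - <<'E'
from h import *
plan((.522,.295,.214,87))
E
```

```text
time_s: 17.83
position: [0.5148, 0.2995, 0.3655]
tcp_rot: [[0.227, 0.974, -0.003], [0.974, -0.227, 0.001], [0.0, -0.003, -1.0]]
force: [1.5, -0.1, -0.4]
opening: 0.387
time_s: 18.25
position: [0.5156, 0.2955, 0.3664]
tcp_rot: [[0.065, 0.998, -0.001], [0.998, -0.065, -0.0], [-0.001, -0.001, -1.0]]
force: [0.5, -0.2, 0.2]
opening: 0.39
now [0.5156 0.2955 0.3664] yaw 86.3 q [19. 21. 75. -0. 84. 23.] F [ 0.5 -0.2  0.2] open 0.390 t 18.2
(0.522, 0.295, 0.214, 87) -> [0.0, 7.0, 152.0] [-0.1, 0.0, -0.7] rows>=4
```

```bash
python3 -m jog '[[[0,7,40],[0,0,0],1],[[0,7,80],[0,0,0],1],[[0,7,110],[0,0,0],1],[[0,7,135],[0,0,0],1],[[0,7,152],[0,0,0],1],[[0,7,152],[0,0,0],1],[[0,7,152],[0,0,0],1]]'; python3 -m jog '[[[0,0,0],[0,0,0],0.35],[[0,0,0],[0,0,0],0.35],[[0,0,0],[0,0,0],0.35],[[0,0,0],[0,0,0],0.35],[[0,0,0],[0,0,0],0.35],[[0,0,-40],[0,0,0],0.35],[[0,0,-80],[0,0,0],0.35],[[0,0,-120],[0,0,0],0.35],[[0,0,-160],[0,0,0],0.35],[[0,0,-172],[0,0,0],0.35]]'; python3 -m jog '[[[-400,-30,0],[0,0,80],1],[[-400,-30,0],[0,0,80],1],[[-400,-30,0],[0,0,80],1],[[-400,-30,0],[0,0,80],1],[[-400,-30,0],[0,0,80],1],[[-400,-30,0],[0,0,80],1],[[-400,-30,0],[0,0,80],1],[[-400,-30,0],[0,0,80],1],[[-400,-30,0],[0,0,80],1],[[-400,-30,0],[0,0,80],1],[[-400,-30,0],[0,0,80],1],[[-400,-30,0],[0,0,80],1]]'; python3 - <<'E'
from h import *
plan((.40,.131,.40,0),(.40,.131,.278,0))
t=vision.capture("top"); s=vision.capture("scene"); np.save("pics/top2.npy",t); np.save("pics/scene2.npy",s)
K=4
a=cv2.resize(t[130:270,140:240],None,fx=K,fy=K,interpolation=cv2.INTER_CUBIC)
b=cv2.resize(s[140:280,310:410],None,fx=K,fy=K,interpolation=cv2.INTER_CUBIC)
cv2.imwrite("pics/st2.png",np.hstack([b,a])[:,:,::-1])
E
```

```text
time_s: 18.83
position: [0.5227, 0.2948, 0.2144]
tcp_rot: [[0.065, 0.998, -0.002], [0.998, -0.065, -0.001], [-0.001, -0.002, -1.0]]
force: [0.2, 0.5, -0.1]
opening: 0.391
time_s: 19.67
position: [0.5254, 0.2966, 0.3951]
tcp_rot: [[0.063, 0.998, 0.013], [0.998, -0.063, 0.005], [0.005, 0.012, -1.0]]
force: [1.3, 0.2, 0.5]
opening: 0.649
time_s: 20.67
position: [0.4675, -0.1035, 0.3874]
tcp_rot: [[0.995, 0.104, 0.001], [0.104, -0.995, -0.0], [0.001, 0.0, -1.0]]
force: [-0.5, 0.7, 0.3]
opening: 0.004
now [ 0.4675 -0.1035  0.3874] yaw 6.0 q [-26.   9.  88.   0.  83.  58.] F [-0.5  0.7  0.3] open 0.004 t 20.7
(0.4, 0.131, 0.4, 0) -> [-43.0, -240.0, -13.0] [0.0, -0.0, 6.0] rows>=6
(0.4, 0.131, 0.278, 0) -> [0.0, -0.0, 122.0] [0.0, 0.0, 0.0] rows>=3
```

View pics/st2.png

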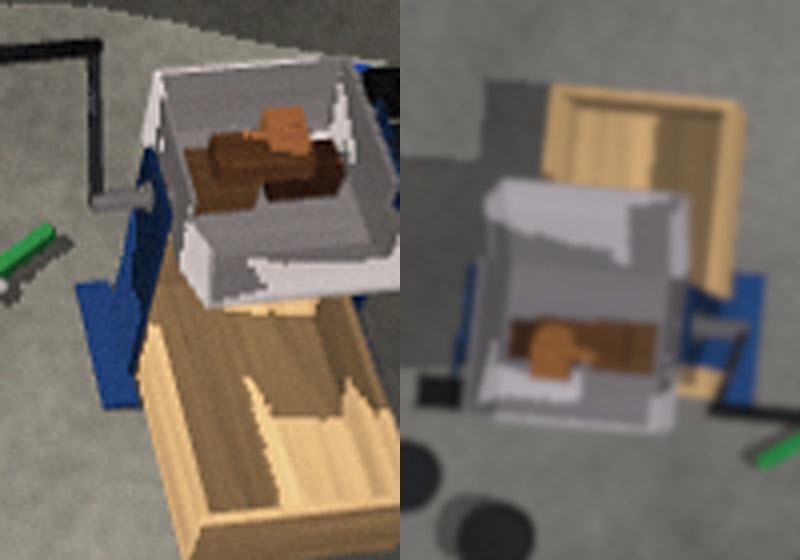

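All three offcuts are in the scoop and the bench is clear of others. Next I'll locate the bar precisely.

```bash
python3 - <<'E'
from h import *
for n in("top","scene"):
    o=ortho(n,np.load(f"pics/{n}0.npy"),.304,.40,.54,.06,.22)
    m=(o.max(2)<45).astype(np.uint8)
    for c in cv2.findContours(m,cv2.RETR_EXTERNAL,cv2.CHAIN_APPROX_NONE)[0]:
        if cv2.contourArea(c)>200:
            x,y,w,h=cv2.boundingRect(c); print(n,"x",.54-(y+h)/1000,.54-y/1000,"y",.22-(x+w)/1000,.22-x/1000,cv2.contourArea(c))
E
```

```text
top x 0.46 0.47400000000000003 y 0.105 0.178 306.0
scene x 0.45400000000000007 0.54 y 0.099 0.184 1524.0
```

```bash
python3 -m jog '[[[-43,-243,-8],[0,0,6],1],[[-43,-243,-8],[0,0,6],1],[[-43,-243,-8],[0,0,6],1],[[-43,-243,-8],[0,0,6],1],[[-43,-243,-8],[0,0,6],1],[[-43,-243,-8],[0,0,6],1],[[-43,-243,-8],[0,0,6],1],[[-43,-243,-8],[0,0,6],1],[[-43,-243,-8],[0,0,6],1]]'; python3 - <<'E'
from h import *
plan((.41,.132,.278,0),(.45,.132,.278,0),(.53,.128,.282,0),(.61,.124,.27,0))
E
```

```text
time_s: 21.52
position: [0.3978, 0.1356, 0.3953]
tcp_rot: [[1.0, 0.011, 0.001], [0.011, -1.0, -0.001], [0.001, 0.001, -1.0]]
force: [-0.0, 0.1, 0.8]
opening: 0.003
now [0.3978 0.1356 0.3953] yaw 0.6 q [ 4.  3. 94. -0. 83. 93.] F [-0.   0.1  0.8] open 0.003 t 21.5
(0.41, 0.132, 0.278, 0) -> [12.0, 4.0, 117.0] [0.0, -0.0, 0.6] rows>=3
(0.45, 0.132, 0.278, 0) -> [40.0, 0.0, 0.0] [0.0, 0.0, 0.0] rows>=1
(0.53, 0.128, 0.282, 0) -> [80.0, 4.0, -4.0] [0.0, 0.0, 0.0] rows>=2
(0.61, 0.124, 0.27, 0) -> [80.0, 4.0, 12.0] [0.0, 0.0, 0.0] rows>=2
```

```bash
python3 -m jog '[[[12,4,40],[0,0,0],1],[[12,4,80],[0,0,0],1],[[12,4,117],[0,0,0],1],[[12,4,117],[0,0,0],1],[[25,4,117],[0,0,0],1],[[40,4,117],[0,0,0],1],[[40,4,117],[0,0,0],1]]'; python3 -m jog '[[[12,1,0],[0,0,0],1],[[24,1,0],[0,0,0],1],[[36,2,-1],[0,0,0],1],[[48,2,-2],[0,0,0],1],[[60,3,-3],[0,0,0],1],[[72,4,-4],[0,0,0],1],[[84,4,-4],[0,0,0],1],[[84,4,-4],[0,0,0],1]]'; python3 - <<'E'
from h import *
plan((.61,.124,.27,0))
E
```

```text
time_s: 22.1
position: [0.4426, 0.13, 0.2799]
tcp_rot: [[1.0, 0.005, 0.006], [0.005, -1.0, -0.0], [0.006, 0.0, -1.0]]
force: [0.5, -0.4, 0.8]
opening: 0.003
time_s: 22.77
position: [0.5228, 0.1267, 0.2833]
tcp_rot: [[1.0, 0.006, -0.001], [0.006, -1.0, -0.001], [-0.001, 0.001, -1.0]]
force: [-3.6, -1.2, 3.8]
opening: 0.004
now [0.5228 0.1267 0.2833] yaw 0.3 q [ 2. 20. 90. -0. 70. 91.] F [-3.6 -1.2  3.8] open 0.004 t 22.8
(0.61, 0.124, 0.27, 0) -> [87.0, 3.0, 13.0] [0.1, 0.0, 0.3] rows>=3
```

```bash
python3 -m jog '[[[10,0,1],[0,0,0],1],[[20,1,3],[0,0,0],1],[[30,1,5],[0,0,0],1],[[40,1,7],[0,0,0],1],[[50,2,9],[0,0,0],1],[[60,2,11],[0,0,0],1],[[68,3,12],[0,0,0],1],[[75,3,13],[0,0,0],1],[[75,3,13],[0,0,0],1],[[75,3,13],[0,0,0],1]]'; python3 -m jog '[[[4,0,1],[0,0,0],1],[[7,0,1],[0,0,0],1],[[7,0,1],[0,0,0],1]]';  python3 - <<'E'
from h import *
plan((.61,.124,.27,0))
t=vision.capture("top"); s=vision.capture("scene")
K=4
a=cv2.resize(t[130:270,140:240],None,fx=K,fy=K,interpolation=cv2.INTER_CUBIC)
b=cv2.resize(s[140:280,310:410],None,fx=K,fy=K,interpolation=cv2.INTER_CUBIC)
cv2.imwrite("pics/st3.png",np.hstack([b,a])[:,:,::-1])
E
```

```text
time_s: 23.6
position: [0.5881, 0.1249, 0.2642]
tcp_rot: [[1.0, 0.006, -0.024], [0.006, -1.0, -0.001], [-0.024, 0.0, -1.0]]
force: [-12.1, -1.2, -7.8]
opening: 0.003
time_s: 23.85
position: [0.5921, 0.1247, 0.2615]
tcp_rot: [[0.999, 0.006, -0.032], [0.006, -1.0, -0.001], [-0.032, 0.001, -1.0]]
force: [-14.7, -1.3, -11.6]
opening: 0.0
now [0.5921 0.1247 0.2615] yaw 0.4 q [ 1. 27. 81. -0. 74. 91.] F [-14.7  -1.3 -11.6] open 0.000 t 23.9
(0.61, 0.124, 0.27, 0) -> [18.0, 1.0, -9.0] [0.1, 1.8, 0.4] rows>=1
```

View pics/st3.png

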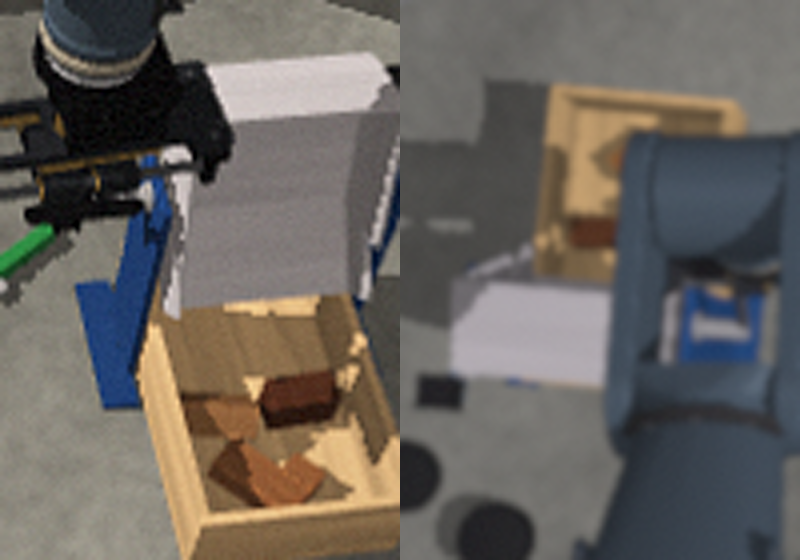

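All three offcuts are in the crate. I'll ease a little further along the arc to be sure of the end stop, then follow the bar back home.

```bash
python3 -m jog '[[[3,0,4],[0,0,0],1],[[6,0,8],[0,0,0],1],[[9,0,12],[0,0,0],1],[[9,0,12],[0,0,0],1]]'; python3 -m jog '[[[3,0,1],[0,0,0],1],[[6,0,2],[0,0,0],1],[[6,0,2],[0,0,0],1]]'
```

```text
time_s: 24.28
position: [0.5978, 0.1243, 0.2561]
tcp_rot: [[0.999, 0.007, -0.036], [0.007, -1.0, -0.003], [-0.036, 0.003, -0.999]]
force: [-33.0, -3.5, 18.8]
opening: 0.006
time_s: 24.53
position: [0.5983, 0.1242, 0.2555]
tcp_rot: [[0.999, 0.007, -0.047], [0.007, -1.0, -0.004], [-0.047, 0.004, -0.999]]
force: [-44.2, -4.6, 29.9]
opening: 0.005
```

```bash
python3 -m jog '[[[-6,0,-3],[0,0,0],1],[[-16,0,-8],[0,0,0],1],[[-28,-1,-13],[0,0,0],1],[[-40,-1,-18],[0,0,0],1],[[-54,-2,-22],[0,0,0],1],[[-68,-3,-24],[0,0,0],1],[[-82,-4,-24],[0,0,0],1],[[-96,-4,-23],[0,0,0],1],[[-110,-5,-22],[0,0,0],1],[[-124,-5,-21],[0,0,0],1],[[-140,-5,-20],[0,0,0],1],[[-155,-5,-20],[0,0,0],1]]'; python3 -m jog '[[[-20,0,0],[0,0,0],1],[[-40,0,0],[0,0,0],1],[[-45,0,-60],[0,0,0],1],[[-45,0,-110],[0,0,0],1],[[-45,0,-110],[0,0,0],1]]'; python3 - <<'E'
from h import *
plan((.45,-.10,.39,0))
E
```

```text
time_s: 25.53
position: [0.4632, 0.1294, 0.2745]
tcp_rot: [[1.0, 0.007, 0.001], [0.007, -1.0, 0.001], [0.001, -0.001, -1.0]]
force: [-0.2, -0.2, 0.1]
opening: 0.008
time_s: 25.95
position: [0.4196, 0.1291, 0.388]
tcp_rot: [[1.0, 0.007, 0.006], [0.007, -1.0, 0.001], [0.006, -0.001, -1.0]]
force: [1.6, 0.9, -0.1]
opening: 0.009
now [0.4196 0.1291 0.388 ] yaw 0.4 q [ 2.  5. 93.  0. 82. 92.] F [ 1.6  0.9 -0.1] open 0.009 t 25.9
(0.45, -0.1, 0.39, 0) -> [29.0, 229.0, -2.0] [-0.0, -0.4, 0.4] rows>=6
```

```bash
python3 -m jog '[[[30,230,0],[0,0,0],0],[[30,230,0],[0,0,0],0],[[30,230,0],[0,0,0],0],[[30,230,0],[0,0,0],0],[[30,230,0],[0,0,0],0],[[-120,600,80],[0,0,0],0],[[-120,600,80],[0,0,0],0],[[-120,600,80],[0,0,0],0],[[-120,600,80],[0,0,0],0],[[-120,600,80],[0,0,0],0],[[-120,600,80],[0,0,0],0],[[-120,600,80],[0,0,0],0]]'; python3 -m jog '[[[-60,110,60],[0,0,0],0],[[-60,110,60],[0,0,0],0],[[-60,110,60],[0,0,0],0],[[-60,110,60],[0,0,0],0],[[-60,110,60],[0,0,0],0]]'; python3 - <<'E'
from h import *
plan()
t=vision.capture("top"); s=vision.capture("scene"); np.save("pics/top3.npy",t); np.save("pics/scene3.npy",s)
for r in rects("top",t,.028):
    if r[0]<.74: print("%.4f %.4f  %.0f x %.0f yaw %.1f area %.0f"%r[:6])
os=[]
for n,im in(("scene",s),("top",t)):
    o=ortho(n,im,0.0,.38,.70,-.42,.12,1450); os.append(cv2.resize(o,None,fx=1,fy=.645*1) if 0 else o)
cv2.imwrite("pics/o3.png",cv2.resize(os[0],None,fx=1,fy=1)[:,:,::-1])
k=cv2.resize(s[140:280,310:410],None,fx=2,fy=2); cv2.imwrite("pics/o3t.png",os[1][:,:,::-1])
c=os[0].copy(); c[:280,:200][:,:200]=k[:, :200]; cv2.imwrite("pics/o3.png",c[:,:,::-1])
E
```

```text
time_s: 26.95
position: [0.348, -0.3487, 0.3302]
tcp_rot: [[1.0, 0.006, 0.002], [0.006, -1.0, -0.002], [0.002, 0.002, -1.0]]
force: [1.2, -1.0, 0.1]
opening: 0.834
time_s: 27.37
position: [0.2876, -0.4595, 0.2681]
tcp_rot: [[1.0, 0.002, -0.001], [0.002, -1.0, 0.001], [-0.001, -0.001, -1.0]]
force: [0.0, 0.9, 0.5]
opening: 0.996
now [ 0.2876 -0.4595  0.2681] yaw 0.1 q [-70.  21.  91.  -0.  68.  20.] F [0.  0.9 0.5] open 0.996 t 27.4
0.5265 -0.3261  99 x 58 yaw 19.7 area 5409
0.6481 -0.3268  75 x 19 yaw 6.2 area 1179
```

View pics/o3.png

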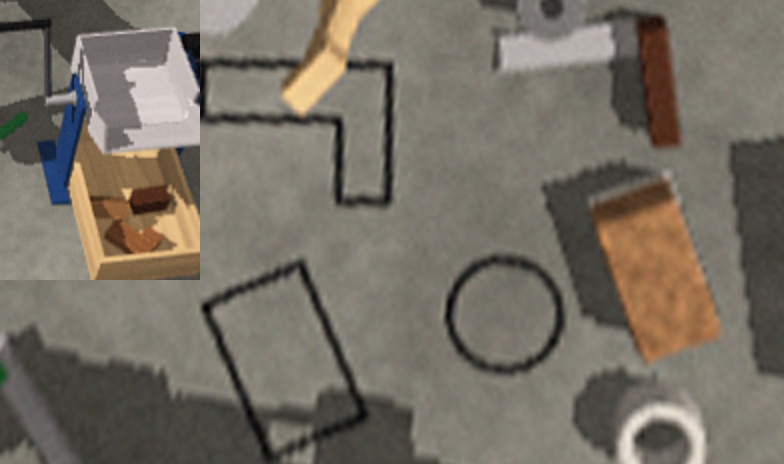

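The scoop is home and empty, and the offcuts are in the crate. The outlines are now free: rectangle corners (205,307), (302,264), (365,415), (270,458), circle centre (505,314), L at (200-390, 62-203). I'll measure the marks and tools in both views.

```bash
cat >> h.py <<'E'
def wr(r,b):
    (u,v),(w,h),a=r; p=cv2.boxPoints(r); e=[p[1]-p[0],p[2]-p[1]]; L=max(e,key=lambda q:np.hypot(*q))
    return "c %.4f %.4f  %.0fx%.0f yaw %.1f"%(b[1]-v/1000,b[3]-u/1000,max(w,h),min(w,h),np.degrees(np.arctan2(-L[0],-L[1]))%180)
def marks(n,im,b=(.38,.70,-.30,.03),th=28):
    g=cv2.cvtColor(ortho(n,im,0,*b),cv2.COLOR_RGB2GRAY); k=cv2.morphologyEx(g,cv2.MORPH_BLACKHAT,cv2.getStructuringElement(2,(15,15)))
    for c in cv2.findContours((k>th).astype(np.uint8),cv2.RETR_EXTERNAL,cv2.CHAIN_APPROX_NONE)[0]:
        if len(c)>120: print(n,"mark",wr(cv2.minAreaRect(c),b),len(c))
def light(o): return (o.min(2)>118).astype(np.uint8)
def tools(t,s=None):
    for nm,z,m in(("sander",.032,warm),("stock",.02,warm),("blade",.004,light),("tape",.025,light)):
        b=(.38,.72,-.42,0) if nm!="blade" else (.55,.70,-.42,-.02)
        o=ortho("top",t,z,*b)
        for c in cv2.findContours(cv2.morphologyEx(m(o),2,np.ones((3,3))),cv2.RETR_EXTERNAL,cv2.CHAIN_APPROX_NONE)[0]:
            A=cv2.contourArea(c); w,h=sorted(cv2.minAreaRect(c)[1])
            if {"sander":A>4000,"stock":900<A<2200,"blade":A>1000 and h>60,"tape":A>1500 and w>.85*h}[nm]: print(nm,wr(cv2.minAreaRect(c),b),"area %.0f"%A)
E
python3 - <<'E'
from h import *
t=np.load("pics/top3.npy"); s=np.load("pics/scene3.npy")
for th in(14,22,): 
    print(th); marks("top",t,th=th); marks("scene",s,th=th+15)
tools(t)
E
```

```text
14
top mark c 0.4642 -0.0694  95x80 yaw 22.9 417
top mark c 0.4840 -0.2260  82x80 yaw 90.0 233
top mark c 0.6111 -0.0823  138x99 yaw 88.1 439
top mark c 0.6949 -0.2390  60x9 yaw 73.5 122
scene mark c 0.4523 -0.0756  122x81 yaw 22.8 624
scene mark c 0.4828 -0.2283  84x82 yaw 83.7 239
scene mark c 0.6285 -0.0835  143x137 yaw 0.0 930
22
top mark c 0.6569 -0.0640  64x5 yaw 88.0 129
scene mark c 0.4522 -0.0757  121x80 yaw 23.0 575
scene mark c 0.4826 -0.2281  83x81 yaw 84.3 236
scene mark c 0.6290 -0.0834  143x137 yaw 179.1 931
sander c 0.5263 -0.3254  99x58 yaw 20.0 area 5380
stock c 0.6491 -0.3284  75x19 yaw 6.3 area 1202
stock c 0.7070 -0.1185  65x26 yaw 90.0 area 1033
blade c 0.5815 -0.0610  82x59 yaw 90.0 area 2388
blade c 0.6696 -0.2641  84x32 yaw 95.8 area 2297
tape c 0.4130 -0.3320  64x64 yaw 90.0 area 3318
tape c 0.6780 -0.0325  74x65 yaw 0.0 area 1924
```

View pics/o3t.png

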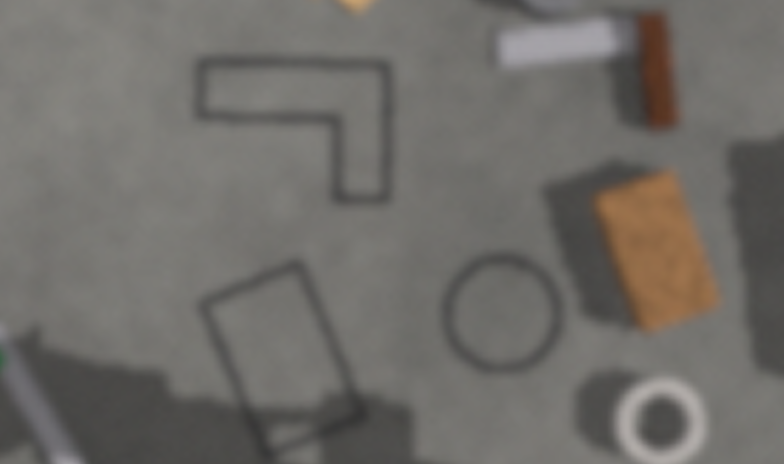

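```bash
python3 - <<'E'
from h import *
plan((.5257,-.3265,.13,20),(.5257,-.3265,.008,20))
E
```

```text
now [ 0.2896 -0.4567  0.2698] yaw 0.3 q [-69.  21.  91.   0.  69.  20.] F [ 0.2  1.3 -0.5] open 0.999 t 27.5
(0.5257, -0.3265, 0.13, 20) -> [237.0, -129.0, 140.0] [-0.0, -0.1, -19.7] rows>=8
(0.5257, -0.3265, 0.008, 20) -> [0.0, -0.0, 122.0] [0.0, 0.0, 0.0] rows>=3
```

```bash
python3 -m jog '[[[237,-129,140],[0,0,-20],0],[[237,-129,140],[0,0,-20],0],[[237,-129,140],[0,0,-20],0],[[237,-129,140],[0,0,-20],0],[[237,-129,140],[0,0,-20],0],[[237,-129,140],[0,0,-20],0],[[237,-129,140],[0,0,-20],0],[[237,-129,140],[0,0,-20],0],[[237,-129,140],[0,0,-20],0],[[237,-129,140],[0,0,-20],0]]'; python3 - <<'E'
from h import *
plan((.5257,-.3265,.008,20))
tools(vision.capture("top"))
E
```

```text
time_s: 28.3
position: [0.5264, -0.3249, 0.1305]
tcp_rot: [[0.936, 0.351, 0.0], [0.351, -0.936, -0.001], [-0.0, 0.001, -1.0]]
force: [-0.2, 1.1, 0.7]
opening: 1.003
now [ 0.5264 -0.3249  0.1305] yaw 20.6 q [-42.  36.  88.  -0.  56.  27.] F [-0.2  1.1  0.7] open 1.003 t 28.3
(0.5257, -0.3265, 0.008, 20) -> [-1.0, 1.0, 122.0] [0.0, 0.0, 0.6] rows>=3
stock c 0.6491 -0.3285  75x19 yaw 6.3 area 1200
stock c 0.7070 -0.1185  65x26 yaw 90.0 area 1034
blade c 0.6697 -0.2641  84x31 yaw 96.1 area 2238
```

Grasp the sander, lift slightly, and head for its mark.

```bash
python3 -m jog '[[[-1,1,40],[0,0,0.6],0],[[-1,1,80],[0,0,0.6],0],[[-1,1,110],[0,0,0.6],0],[[-1,1,122],[0,0,0.6],0],[[-1,1,122],[0,0,0.6],0],[[-1,1,122],[0,0,0.6],1],[[-1,1,122],[0,0,0.6],1],[[-1,1,122],[0,0,0.6],1],[[-1,1,122],[0,0,0.6],1],[[-1,1,122],[0,0,0.6],1],[[-1,1,122],[0,0,0.6],1]]'; python3 -m jog '[[[0,0,-20],[0,0,0],1],[[0,0,-50],[0,0,0],1],[[0,0,-50],[0,0,0],1],[[0,0,-50],[0,0,0],1]]'; python3 - <<'E'
from h import *
plan((.4526,-.0750,.058,22.9),(.4526,-.0750,.0085,22.9))
E
```

```text
time_s: 29.27
position: [0.5259, -0.3282, 0.0088]
tcp_rot: [[0.941, 0.339, 0.002], [0.339, -0.941, -0.002], [0.001, 0.002, -1.0]]
force: [-0.5, -0.1, 4.0]
opening: 0.664
time_s: 29.6
position: [0.5263, -0.3283, 0.0592]
tcp_rot: [[0.941, 0.339, 0.003], [0.339, -0.941, -0.003], [0.002, 0.004, -1.0]]
force: [-0.6, -0.2, -1.0]
opening: 0.665
now [ 0.5263 -0.3283  0.0592] yaw 19.8 q [-42.  42.  90.   0.  48.  28.] F [-0.6 -0.2 -1. ] open 0.665 t 29.6
(0.4526, -0.075, 0.058, 22.9) -> [16.0, -263.0, 0.0] [0.2, -0.1, -3.1] rows>=7
(0.4526, -0.075, 0.0085, 22.9) -> [0.0, -0.0, 50.0] [0.0, 0.0, 0.0] rows>=2
```

```bash
python3 -m jog '[[[3,-40,0],[0,0,-1],1],[[5,-80,0],[0,0,-2],1],[[8,-120,0],[0,0,-3],1],[[10,-160,0],[0,0,-3],1],[[12,-200,0],[0,0,-3],1],[[14,-235,0],[0,0,-3],1],[[16,-263,0],[0,0,-3],1],[[16,-263,0],[0,0,-3],1],[[16,-263,0],[0,0,-3],1]]'; python3 - <<'E'
from h import *
plan((.4526,-.0750,.0085,22.9))
E
```

```text
time_s: 30.35
position: [0.4497, -0.0727, 0.0568]
tcp_rot: [[0.921, 0.39, -0.003], [0.39, -0.921, 0.001], [-0.002, -0.002, -1.0]]
force: [1.2, -0.9, -0.9]
opening: 0.665
now [ 0.4497 -0.0727  0.0568] yaw 23.0 q [-23.  35. 114.  -0.  31.  44.] F [ 1.2 -0.9 -0.9] open 0.665 t 30.4
(0.4526, -0.075, 0.0085, 22.9) -> [2.0, 3.0, 48.0] [-0.1, 0.1, 0.1] rows>=2
```

```bash
python3 -m jog '[[[2,2,20],[0,0,0],1],[[2,2,38],[0,0,0],1],[[2,2,38],[0,0,0],1],[[2,2,38],[0,0,0],1]]'; python3 - <<'E'
from h import *
plan((.4526,-.0750,.0085,22.9))
E
```

```text
time_s: 30.68
position: [0.4538, -0.0765, 0.0186]
tcp_rot: [[0.923, 0.386, -0.002], [0.386, -0.923, 0.001], [-0.001, -0.001, -1.0]]
force: [-0.4, -1.1, -1.4]
opening: 0.663
now [ 0.4538 -0.0765  0.0186] yaw 22.7 q [-24.  40. 114.  -0.  26.  44.] F [-0.4 -1.1 -1.4] open 0.663 t 30.7
(0.4526, -0.075, 0.0085, 22.9) -> [-1.0, -2.0, 10.0] [-0.1, 0.1, -0.2] rows>=1
```

```bash
python3 -m jog '[[[-1,-2,5],[0,0,0],1],[[-1,-2,10],[0,0,0],1],[[-1,-2,10],[0,0,0],1],[[-1,-2,10],[0,0,0],0.15],[[-1,-2,10],[0,0,0],0.15],[[-1,-2,10],[0,0,0],0.15],[[-1,-2,10],[0,0,0],0.15],[[-1,-2,-20],[0,0,0],0.15],[[-1,-2,-60],[0,0,0],0.15],[[-1,-2,-100],[0,0,0],0.1],[[-1,-2,-100],[0,0,0],0]]'; python3 - <<'E'
from h import *
plan((.4124,-.3331,.12,0),(.4124,-.3331,.006,0))
E
```

```text
time_s: 31.6
position: [0.4561, -0.0756, 0.1254]
tcp_rot: [[0.922, 0.387, 0.012], [0.388, -0.922, -0.005], [0.009, 0.009, -1.0]]
force: [-0.3, 0.2, 0.6]
opening: 0.917
now [ 0.4561 -0.0756  0.1254] yaw 22.8 q [-23.  27. 111.   0.  41.  44.] F [-0.3  0.2  0.6] open 0.917 t 31.6
(0.4124, -0.3331, 0.12, 0) -> [-140.0, 220.0, 6.0] [0.4, -0.6, 22.8] rows>=7
(0.4124, -0.3331, 0.006, 0) -> [0.0, -0.0, 114.0] [0.0, 0.0, 0.0] rows>=3
```

```bash
python3 -m jog '[[[-140,220,6],[0,0,23],0],[[-140,220,6],[0,0,23],0],[[-140,220,6],[0,0,23],0],[[-140,220,6],[0,0,23],0],[[-140,220,6],[0,0,23],0],[[-140,220,6],[0,0,23],0],[[-140,220,6],[0,0,23],0],[[-140,220,6],[0,0,23],0],[[-140,220,6],[0,0,23],0],[[-140,220,6],[0,0,23],0]]'; python3 - <<'E'
from h import *
t=vision.capture("top"); s=vision.capture("scene"); np.save("pics/top4.npy",t); np.save("pics/scene4.npy",s)
tools(t); marks("top",t,th=14); marks("scene",s,th=35)
plan((.4124,-.3331,.006,0))
b=(.36,.70,-.42,.02)
for n,im in(("scene",s),("top",t)):
    o=ortho(n,im,.032,*b); m=warm(o)
    for c in cv2.findContours(cv2.morphologyEx(m,2,np.ones((3,3))),0,1)[0]:
        if cv2.contourArea(c)>3000: print(n,wr(cv2.minAreaRect(c),b),cv2.contourArea(c))
cv2.imwrite("pics/o4.png",np.hstack([ortho(n,im,0,.38,.56,-.17,.02,2000) for n,im in(("scene",s),("top",t))])[:,:,::-1])
E
```

```text
time_s: 32.43
position: [0.4077, -0.329, 0.1132]
tcp_rot: [[1.0, -0.003, -0.002], [-0.003, -1.0, 0.002], [-0.002, -0.002, -1.0]]
force: [0.0, 0.5, 0.6]
opening: 1.0
sander c 0.4516 -0.0724  98x58 yaw 22.8 area 5102
stock c 0.6491 -0.3284  75x19 yaw 6.3 area 1202
stock c 0.7070 -0.1185  65x26 yaw 90.0 area 1026
blade c 0.5895 -0.0605  81x43 yaw 90.0 area 1994
blade c 0.6696 -0.2640  84x32 yaw 96.1 area 2289
top mark c 0.4021 -0.0950  76x21 yaw 103.2 178
top mark c 0.4958 -0.2390  82x47 yaw 44.5 243
top mark c 0.6110 -0.0820  137x99 yaw 88.2 438
scene mark c 0.4501 -0.0776  126x79 yaw 23.4 436
scene mark c 0.4838 -0.2283  83x79 yaw 85.9 437
scene mark c 0.6285 -0.0835  143x137 yaw 0.0 929
now [ 0.4082 -0.3289  0.1134] yaw -0.1 q [-51.  32. 102.   0.  46.  39.] F [-0.2 -0.2 -0.2] open 1.001 t 32.5
(0.4124, -0.3331, 0.006, 0) -> [4.0, 4.0, 107.0] [-0.1, 0.1, -0.1] rows>=3
scene c 0.4602 -0.0748  112x64 yaw 22.6 6622.0
top c 0.4516 -0.0724  98x58 yaw 22.8 5101.5
```

View pics/o4.png

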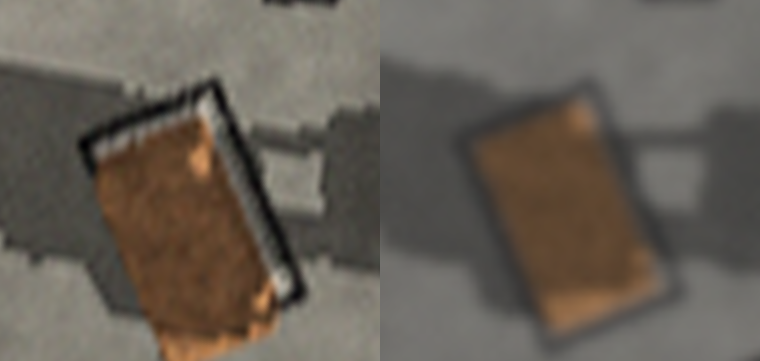

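```bash
python3 - <<'E'
from h import *
# rectangle: rotate ortho into the mark's own frame (23 deg) and take the dark-line profiles along both axes
th=np.radians(22.9); c0=np.array([.4526,-.0757])
def prof(n,im,z,xs,ys):
    X,Y=np.meshgrid(xs,ys,indexing="ij"); W=np.c_[c0[0]+X.ravel()*np.cos(th)-Y.ravel()*np.sin(th),c0[1]+X.ravel()*np.sin(th)+Y.ravel()*np.cos(th),np.full(X.size,z)]
    m=w2p(n,W).reshape(*X.shape,2).astype(np.float32); return cv2.cvtColor(cv2.remap(im,m[...,0],m[...,1],1),cv2.COLOR_RGB2GRAY).astype(float)
f=np.arange(-.075,.075,.0005)
for n in("top","scene"):
  im=np.load(f"pics/{n}3.npy")
  gy=prof(n,im,0,np.arange(-.045,.045,.001),f); gx=prof(n,im,0,f,np.arange(-.028,.028,.001)).T
  for nm,g,half in(("y",gy,.036),("x",gx,.057)):
    bh=cv2.morphologyEx(g,cv2.MORPH_BLACKHAT,np.ones((1,31))); p=np.median(bh,0)
    r=[]
    for sgn in(-1,1):
        w=p*(abs(f-sgn*half)<.008); r.append((w*f).sum()/w.sum())
    print(n,nm,"edges",np.array(r)*1000,"mid %.1f mm"%(500*sum(r)))
# same for the sander's top in top4
im=np.load("pics/top4.npy"); o=ortho("top",im,.032,.38,.56,-.17,.02); m=warm(o)
c=max(cv2.findContours(m,0,1)[0],key=cv2.contourArea); M=cv2.moments(c); u,v=M["m10"]/M["m00"],M["m01"]/M["m00"]
d=np.array([.56-v/1000,.02-u/1000])-c0; print("sander in mark frame mm",1000*(d[0]*np.cos(th)+d[1]*np.sin(th)),1000*(-d[0]*np.sin(th)+d[1]*np.cos(th)))
for n in("top","scene"):
    T=cam(n)[2]; print(n,"cam at",-T[:3,:3].T@T[:3,3])
E
```

```text
top y edges [-34.9876  37.1168] mid 1.1 mm
top x edges [-56.8978  56.9307] mid 0.0 mm
scene y edges [-35.878   36.1761] mid 0.1 mm
scene x edges [-58.0808  55.7514] mid -1.2 mm
sander in mark frame mm 0.43517303645467204 3.4171741921395484
top cam at [ 0.4707 -0.0411  1.5084]
scene cam at [ 1.2787 -0.1499  1.1958]
```

```bash
python3 -m jog '[[[4,5,40],[0,0,0],0],[[4,5,80],[0,0,0],0],[[4,5,100],[0,0,0],0],[[4,5,109],[0,0,0],0],[[4,5,109],[0,0,0],0],[[4,5,109],[0,0,0],1],[[4,5,109],[0,0,0],1],[[4,5,109],[0,0,0],1],[[4,5,109],[0,0,0],1],[[4,5,109],[0,0,0],1],[[4,5,109],[0,0,0],1]]'; python3 -m jog '[[[0,0,-20],[0,0,0],1],[[0,0,-50],[0,0,0],1],[[0,0,-50],[0,0,0],1]]'; python3 - <<'E'
from h import *
plan((.484,-.2285,.055,0),(.484,-.2285,.006,0))
E
```

```text
time_s: 33.45
position: [0.4124, -0.3364, 0.0054]
tcp_rot: [[1.0, -0.004, 0.001], [-0.004, -1.0, -0.001], [0.001, 0.001, -1.0]]
force: [0.2, 1.4, 5.8]
opening: 0.67
time_s: 33.7
position: [0.4142, -0.3387, 0.0584]
tcp_rot: [[1.0, -0.004, 0.005], [-0.004, -1.0, -0.006], [0.005, 0.006, -1.0]]
force: [0.7, 0.4, -0.1]
opening: 0.671
now [ 0.4142 -0.3387  0.0584] yaw -0.2 q [-51.  38. 103.  -0.  39.  39.] F [ 0.7  0.4 -0.1] open 0.671 t 33.7
(0.484, -0.2285, 0.055, 0) -> [69.0, -110.0, 3.0] [0.4, -0.3, -0.2] rows>=4
(0.484, -0.2285, 0.006, 0) -> [0.0, -0.0, 49.0] [0.0, 0.0, 0.0] rows>=2
```

```bash
python3 -m jog '[[[23,-37,0],[0,0,0],1],[[46,-73,0],[0,0,0],1],[[69,-110,3],[0,0,0],1],[[69,-110,3],[0,0,0],1],[[69,-110,35],[0,0,0],1],[[69,-110,35],[0,0,0],1],[[69,-110,35],[0,0,0],1],[[69,-110,35],[0,0,0],1]]'; python3 - <<'E'
from h import *
plan((.484,-.2285,.0065,0))
E
```

```text
time_s: 34.37
position: [0.4813, -0.2271, 0.0197]
tcp_rot: [[1.0, -0.005, -0.0], [-0.005, -1.0, 0.0], [-0.0, -0.0, -1.0]]
force: [0.3, 0.3, -0.3]
opening: 0.673
now [ 0.4813 -0.2271  0.0197] yaw -0.3 q [-37.  42. 104.  -0.  35.  53.] F [ 0.3  0.3 -0.3] open 0.673 t 34.4
(0.484, -0.2285, 0.0065, 0) -> [3.0, 1.0, 13.0] [-0.0, 0.0, -0.3] rows>=1
```

```bash
python3 -m jog '[[[3,1,7],[0,0,0],1],[[3,1,13],[0,0,0],1],[[3,1,13],[0,0,0],1],[[3,1,13],[0,0,0],0.1],[[3,1,13],[0,0,0],0.1],[[3,1,13],[0,0,0],0.1],[[3,1,13],[0,0,0],0.1],[[3,1,-20],[0,0,0],0.1],[[3,1,-60],[0,0,0],0.1],[[3,1,-90],[0,0,0],0.3],[[3,1,-90],[0,0,0],0.4]]'; python3 - <<'E'
from h import *
plan((.6455,-.3314,.11,6),(.6455,-.3314,.003,6))
E
```

```text
time_s: 35.28
position: [0.4881, -0.2299, 0.1151]
tcp_rot: [[1.0, -0.004, 0.01], [-0.004, -1.0, -0.007], [0.01, 0.007, -1.0]]
force: [0.7, -0.2, 0.1]
opening: 0.816
now [ 0.4881 -0.2299  0.1151] yaw -0.2 q [-37.  32. 100.   0.  46.  53.] F [ 0.7 -0.2  0.1] open 0.816 t 35.3
(0.6455, -0.3314, 0.11, 6) -> [158.0, 101.0, 7.0] [0.4, -0.5, -6.2] rows>=5
(0.6455, -0.3314, 0.003, 6) -> [0.0, -0.0, 107.0] [0.0, 0.0, 0.0] rows>=3
```

```bash
python3 -m jog '[[[158,101,7],[0,0,-6],0.5],[[158,101,7],[0,0,-6],0.5],[[158,101,7],[0,0,-6],0.5],[[158,101,7],[0,0,-6],0.5],[[158,101,7],[0,0,-6],0.5],[[158,101,7],[0,0,-6],0.5],[[158,101,7],[0,0,-6],0.5]]'; python3 - <<'E'
from h import *
t=vision.capture("top"); s=vision.capture("scene"); np.save("pics/top5.npy",t); np.save("pics/scene5.npy",s)
tools(t); plan((.6455,-.3314,.003,6))
cv2.imwrite("pics/o5.png",np.hstack([ortho(n,im,0,.38,.70,-.38,-.12,1400) for n,im in(("scene",s),("top",t))])[:,:,::-1])
E
```

```text
time_s: 35.87
position: [0.6422, -0.3293, 0.1012]
tcp_rot: [[0.995, 0.101, -0.001], [0.101, -0.995, 0.001], [-0.001, -0.001, -1.0]]
force: [-0.9, -0.0, 0.1]
opening: 0.503
stock c 0.7085 -0.1185  61x23 yaw 90.0 area 924
blade c 0.5905 -0.0610  82x41 yaw 90.0 area 1655
now [ 0.6407 -0.3279  0.1014] yaw 5.8 q [-36.  45.  72.   0.  63.  48.] F [ 0.   0.7 -1.1] open 0.497 t 36.0
(0.6455, -0.3314, 0.003, 6) -> [5.0, 4.0, 98.0] [-0.1, 0.2, -0.2] rows>=3
```

View pics/o5.png

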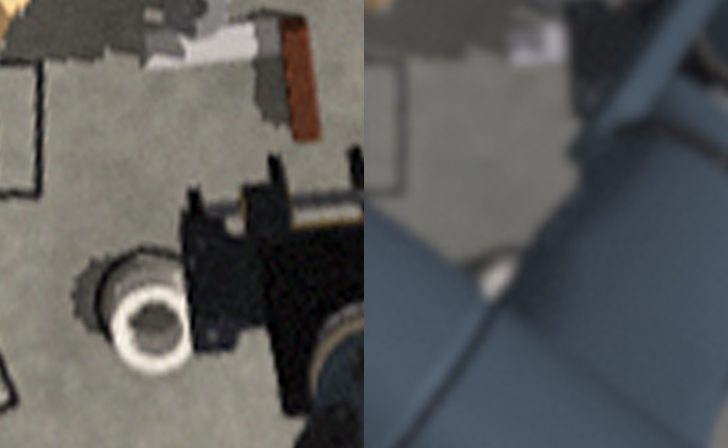

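The square is still at its place in the scene view (px 298,80), and the tape sits on its circle. I'll descend and grasp the stock.

```bash
python3 -m jog '[[[5,4,40],[0,0,0],0.5],[[5,4,70],[0,0,0],0.5],[[5,4,85],[0,0,0],0.5],[[5,4,97],[0,0,0],0.5],[[5,4,97],[0,0,0],0.5],[[5,4,97],[0,0,0],0.5]]'; python3 - <<'E'
from h import *
plan((.6455,-.3314,.003,6))
E
```

```text
time_s: 36.47
position: [0.6475, -0.3325, 0.0058]
tcp_rot: [[0.995, 0.101, -0.0], [0.101, -0.995, 0.0], [-0.0, -0.0, -1.0]]
force: [-0.5, 0.5, -0.6]
opening: 0.504
now [ 0.6475 -0.3325  0.0058] yaw 5.8 q [-36.  53.  73.   0.  55.  48.] F [-0.5  0.5 -0.6] open 0.504 t 36.5
(0.6455, -0.3314, 0.003, 6) -> [-2.0, -1.0, 3.0] [-0.0, 0.0, -0.2] rows>=1
```

```bash
python3 -m jog '[[[-2,0,3],[0,0,0],0.5],[[-2,0,3],[0,0,0],1],[[-2,0,3],[0,0,0],1],[[-2,0,3],[0,0,0],1],[[-2,0,3],[0,0,0],1],[[-2,0,3],[0,0,0],1],[[-2,0,3],[0,0,0],1]]';  python3 - <<'E'
from h import *
plan()
E
python3 -m jog '[[[0,0,-10],[0,0,0],1],[[0,0,-30],[0,0,0],1],[[0,0,-30],[0,0,0],1],[[0,0,-30],[0,0,0],1]]'; python3 - <<'E'
from h import *
a=np.radians(-1.8); T=np.array([.610,-.132])+-.0035*np.array([np.cos(a),np.sin(a)])
plan((*T,.033,-1.8),(*T,.003,-1.8))
E
```

```text
time_s: 37.05
position: [0.6459, -0.333, 0.0032]
tcp_rot: [[0.995, 0.101, 0.0], [0.101, -0.995, -0.0], [0.0, 0.0, -1.0]]
force: [-1.3, 0.4, 3.5]
opening: 0.227
now [ 0.6459 -0.333   0.0032] yaw 5.8 q [-36.  53.  73.   0.  54.  48.] F [-1.3  0.4  3.5] open 0.227 t 37.0
time_s: 37.38
position: [0.6468, -0.3337, 0.034]
tcp_rot: [[0.995, 0.101, 0.003], [0.101, -0.995, -0.002], [0.003, 0.002, -1.0]]
force: [-0.5, 0.2, -1.2]
opening: 0.226
now [ 0.6468 -0.3337  0.034 ] yaw 5.8 q [-36.  50.  73.  -0.  57.  48.] F [-0.5  0.2 -1.2] open 0.226 t 37.4
(np.float64(0.60650172703872), np.float64(-0.13189006234322656), 0.033, -1.8) -> [-20.0, -205.0, 0.0] [0.1, -0.2, 7.6] rows>=5
(np.float64(0.60650172703872), np.float64(-0.13189006234322656), 0.003, -1.8) -> [0.0, -0.0, 30.0] [0.0, 0.0, 0.0] rows>=1
```

```bash
python3 -m jog '[[[-20,-2,0],[0,0,0],1],[[-40,-4,0],[0,0,0],1],[[-36,-45,0],[0,0,2],1],[[-32,-85,0],[0,0,4],1],[[-28,-125,0],[0,0,7.6],1],[[-24,-165,0],[0,0,7.6],1],[[-20,-190,0],[0,0,7.6],1],[[-20,-205,0],[0,0,7.6],1],[[-20,-205,12],[0,0,7.6],1],[[-20,-205,18],[0,0,7.6],1],[[-20,-205,18],[0,0,7.6],1],[[-20,-205,18],[0,0,7.6],1]]'; python3 - <<'E'
from h import *
plan((.6065,-.1319,.0035,-1.8))
s=vision.capture("scene"); cv2.imwrite("pics/o6.png",ortho("scene",s,0,.50,.72,-.26,.03,2400)[:,:,::-1])
E
```

```text
time_s: 38.38
position: [0.6049, -0.1327, 0.0134]
tcp_rot: [[0.999, -0.034, -0.001], [-0.034, -0.999, 0.0], [-0.001, 0.0, -1.0]]
force: [0.5, 0.4, -1.7]
opening: 0.224
now [ 0.6049 -0.1327  0.0134] yaw -1.9 q [-23.  46.  91.  -0.  43.  69.] F [ 0.5  0.4 -1.7] open 0.224 t 38.4
(0.6065, -0.1319, 0.0035, -1.8) -> [2.0, -1.0, 10.0] [0.0, 0.1, -0.1] rows>=1
```

View pics/o6.png

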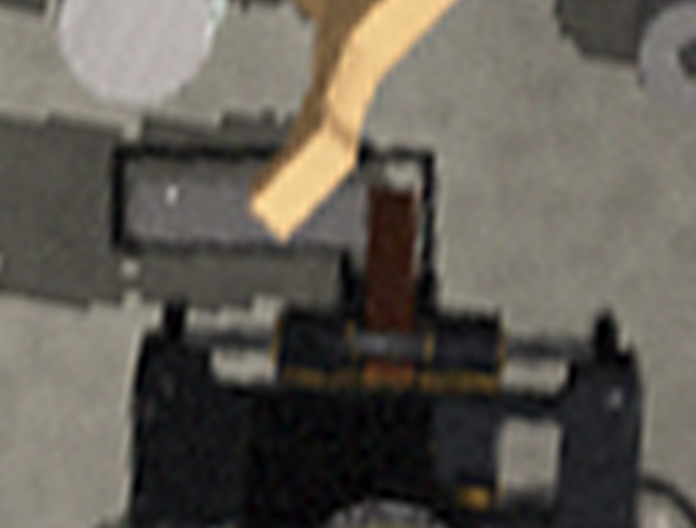

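```bash
python3 -m jog '[[[-1,-1,5],[0,0,0],1],[[-1,-1,10],[0,0,0],1],[[-1,-1,10],[0,0,0],1],[[-1,-1,10],[0,0,0],0.6],[[-1,-1,10],[0,0,0],0.6],[[-1,-1,10],[0,0,0],0.6],[[-1,-1,-10],[0,0,0],0.6],[[-1,-1,-50],[0,0,0],0.6],[[-1,-1,-90],[0,0,0],0.6],[[-1,-1,-90],[0,0,0],0.3]]'; python3 -m jog '[[[-260,270,-70],[0,0,0],0],[[-260,270,-70],[0,0,0],0],[[-260,270,-70],[0,0,0],0],[[-260,270,-70],[0,0,0],0],[[-260,270,-70],[0,0,0],0],[[-260,270,-70],[0,0,0],0],[[-260,270,-70],[0,0,0],0],[[-260,270,-70],[0,0,0],0],[[-260,270,-70],[0,0,0],0],[[-260,270,-70],[0,0,0],0],[[-260,270,-70],[0,0,0],0],[[-260,270,-70],[0,0,0],0]]'; python3 - <<'E'
from h import *
plan()
t=vision.capture("top"); s=vision.capture("scene"); np.save("pics/top7.npy",t); np.save("pics/scene7.npy",s)
tools(t); marks("top",t,th=14)
cv2.imwrite("pics/o7.png",np.vstack([ortho(n,im,0,.38,.68,-.38,.04,1000 if 0 else 950*1) for n,im in(("scene",s),("top",t))])[:,:,::-1])
E
```

```text
time_s: 39.27
position: [0.6096, -0.1318, 0.1125]
tcp_rot: [[0.999, -0.032, 0.015], [-0.031, -0.999, -0.006], [0.015, 0.005, -1.0]]
force: [0.3, -0.5, 1.1]
opening: 0.422
time_s: 40.27
position: [0.3357, -0.3912, 0.1746]
tcp_rot: [[0.999, -0.033, 0.001], [-0.033, -0.999, 0.0], [0.001, -0.0, -1.0]]
force: [0.6, 1.2, 0.5]
opening: 0.999
now [ 0.3357 -0.3912  0.1746] yaw -1.9 q [-62.  26. 101.   0.  54.  30.] F [0.6 1.2 0.5] open 0.999 t 40.3
sander c 0.4536 -0.0722  100x58 yaw 24.9 area 5230
stock c 0.6066 -0.1276  75x17 yaw 177.0 area 1073
stock c 0.7070 -0.1185  65x26 yaw 90.0 area 1030
blade c 0.5810 -0.0575  75x60 yaw 90.0 area 2348
blade c 0.6370 -0.0650  82x28 yaw 90.0 area 2192
tape c 0.4820 -0.2265  62x61 yaw 0.0 area 3004
top mark c 0.4904 -0.0773  109x59 yaw 69.4 304
top mark c 0.4840 -0.2275  83x82 yaw 90.0 238
top mark c 0.6380 -0.0630  100x48 yaw 90.0 415
```

View pics/o7.png

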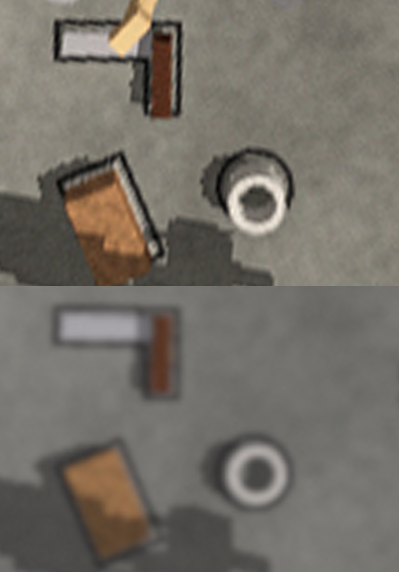

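```bash
python3 - <<'E'
from h import *
b=(.36,.70,-.30,.04)
for k in(4,7):
  t=np.load(f"pics/top{k}.npy")
  for nm,z,cx,cy,A0 in(("sander",.032,.453,-.073,4000),("stock",.02,.607,-.128,800)):
    o=ortho("top",t,z,*b); h=cv2.cvtColor(o,cv2.COLOR_RGB2HSV)
    for th in(60,75,90,105,120):
      m=((h[...,1]>th)&((h[...,0]<22)|(h[...,0]>170))).astype(np.uint8)
      for c in cv2.findContours(m,0,1)[0]:
        M=cv2.moments(c)
        if M["m00"]>A0:
          x,y=b[1]-M["m01"]/M["m00"]/1000,b[3]-M["m10"]/M["m00"]/1000
          if abs(x-cx)+abs(y-cy)<.02:
            yaw=np.degrees(.5*np.arctan2(2*M["mu11"],M["mu02"]-M["mu20"]))  # rows=x, cols=y (both reversed)
            print(k,nm,th,"centroid %.4f %.4f yaw %.1f area %.0f"%(x,y,yaw,M["m00"]),wr(cv2.minAreaRect(c),b))
E
```

```text
4 sander 60 centroid 0.4519 -0.0725 yaw 22.3 area 6114 c 0.4519 -0.0729  105x64 yaw 23.2
4 sander 75 centroid 0.4519 -0.0724 yaw 22.1 area 5710 c 0.4521 -0.0731  102x61 yaw 22.6
4 sander 90 centroid 0.4517 -0.0724 yaw 21.9 area 5264 c 0.4515 -0.0723  99x59 yaw 23.2
4 sander 105 centroid 0.4516 -0.0725 yaw 21.6 area 4732 c 0.4516 -0.0723  96x56 yaw 22.6
7 sander 60 centroid 0.4534 -0.0718 yaw 22.4 area 6162 c 0.4531 -0.0725  105x64 yaw 24.1
7 sander 75 centroid 0.4535 -0.0716 yaw 22.5 area 5790 c 0.4531 -0.0721  103x61 yaw 24.0
7 sander 90 centroid 0.4538 -0.0715 yaw 22.9 area 5374 c 0.4535 -0.0721  101x59 yaw 24.6
7 sander 105 centroid 0.4541 -0.0715 yaw 23.1 area 4883 c 0.4528 -0.0710  97x56 yaw 22.7
7 sander 120 centroid 0.4550 -0.0715 yaw 23.7 area 4100 c 0.4531 -0.0716  93x51 yaw 24.0
7 stock 60 centroid 0.6059 -0.1282 yaw -4.0 area 1612 c 0.6067 -0.1282  81x24 yaw 175.2
7 stock 75 centroid 0.6055 -0.1279 yaw -3.6 area 1368 c 0.6071 -0.1274  78x21 yaw 177.3
7 stock 90 centroid 0.6054 -0.1278 yaw -3.6 area 1163 c 0.6070 -0.1274  76x18 yaw 177.9
7 stock 105 centroid 0.6049 -0.1276 yaw -3.0 area 968 c 0.6069 -0.1273  74x16 yaw 177.8
```

```bash
python3 - <<'E'
from h import *
plan((.4523,-.0775,.12,22.9))
E
```

```text
now [ 0.3364 -0.3899  0.1742] yaw -1.7 q [-62.  26. 101.   0.  54.  30.] F [ 0.7  0.  -0.1] open 0.999 t 40.4
(0.4523, -0.0775, 0.12, 22.9) -> [106.0, -316.0, 55.0] [-0.1, -0.0, -24.6] rows>=9
```

```bash
python3 -m jog '[[[106,-316,55],[0,0,-24.6],0],[[106,-316,55],[0,0,-24.6],0],[[106,-316,55],[0,0,-24.6],0],[[106,-316,55],[0,0,-24.6],0],[[106,-316,55],[0,0,-24.6],0],[[106,-316,55],[0,0,-24.6],0],[[106,-316,55],[0,0,-24.6],0],[[106,-316,55],[0,0,-24.6],0],[[106,-316,55],[0,0,-24.6],0],[[106,-316,55],[0,0,-24.6],0],[[106,-316,55],[0,0,-24.6],0]]'; python3 -m jog '[[[0,0,40],[0,0,0],0],[[0,0,60],[0,0,0],0],[[0,0,60],[0,0,0],0],[[0,0,60],[0,0,0],0]]';  python3 - <<'E'
from h import *
plan((.4523,-.0775,.010,22.9))
E
```

```text
time_s: 41.28
position: [0.4518, -0.0777, 0.1194]
tcp_rot: [[0.92, 0.391, -0.0], [0.391, -0.92, -0.0], [-0.0, -0.0, -1.0]]
force: [0.4, -0.4, 0.3]
opening: 1.0
time_s: 41.62
position: [0.451, -0.0801, 0.0591]
tcp_rot: [[0.923, 0.385, -0.002], [0.385, -0.923, 0.001], [-0.002, -0.002, -1.0]]
force: [0.2, -0.9, -0.0]
opening: 1.003
now [ 0.451  -0.0801  0.0591] yaw 22.6 q [-24.  35. 113.  -0.  32.  43.] F [ 0.2 -0.9 -0. ] open 1.003 t 41.6
(0.4523, -0.0775, 0.01, 22.9) -> [2.0, -2.0, 49.0] [-0.1, 0.1, -0.3] rows>=2
```

```bash
python3 -m jog '[[[1,-2,30],[0,0,-0.3],0],[[1,-2,49],[0,0,-0.3],0],[[1,-2,49],[0,0,-0.3],0],[[1,-2,49],[0,0,-0.3],0]]';  python3 - <<'E'
from h import *
plan((.4523,-.0775,.010,22.9))
E
```

```text
time_s: 41.95
position: [0.4521, -0.0776, 0.0112]
tcp_rot: [[0.92, 0.391, 0.0], [0.391, -0.92, -0.0], [0.0, 0.0, -1.0]]
force: [-0.2, 0.9, 0.8]
opening: 0.998
now [ 0.4521 -0.0776  0.0112] yaw 23.0 q [-24.  41. 114.  -0.  25.  43.] F [-0.2  0.9  0.8] open 0.998 t 42.0
(0.4523, -0.0775, 0.01, 22.9) -> [0.0, -0.0, 1.0] [0.0, -0.0, 0.1] rows>=1
```

Close (this centres the sander), open, lift, then go to the square.

```bash
python3 -m jog '[[[0,0,1],[0,0,0],1],[[0,0,1],[0,0,0],1],[[0,0,1],[0,0,0],1],[[0,0,1],[0,0,0],1],[[0,0,1],[0,0,0],0.15],[[0,0,1],[0,0,0],0.15],[[0,0,1],[0,0,0],0.15],[[0,0,1],[0,0,0],0.15],[[0,0,-40],[0,0,0],0.15],[[0,0,-80],[0,0,0],0.3],[[0,0,-100],[0,0,0],0.5],[[0,0,-100],[0,0,0],0.5]]'; python3 - <<'E'
from h import *
plan((.604,-.1332,.10,-2),(.604,-.1332,.004,-2))
E
```

```text
time_s: 42.95
position: [0.4544, -0.0777, 0.1138]
tcp_rot: [[0.92, 0.392, 0.007], [0.392, -0.92, -0.003], [0.005, 0.006, -1.0]]
force: [-0.3, -0.1, -0.1]
opening: 0.7
now [ 0.4544 -0.0777  0.1138] yaw 23.1 q [-24.  28. 111.   0.  40.  43.] F [-0.3 -0.1 -0.1] open 0.700 t 43.0
(0.604, -0.1332, 0.1, -2) -> [116.0, 110.0, 15.0] [0.3, -0.4, 25.1] rows>=4
(0.604, -0.1332, 0.004, -2) -> [-0.0, -0.0, 96.0] [0.0, 0.0, 0.0] rows>=3
```

```bash
python3 -m jog '[[[116,110,0],[0,0,25],0.5],[[116,110,0],[0,0,25],0.5],[[116,110,0],[0,0,25],0.5],[[116,110,0],[0,0,25],0.5],[[116,110,0],[0,0,25],0.5],[[116,110,40],[0,0,25],0.5],[[116,110,75],[0,0,25],0.5],[[116,110,75],[0,0,25],0.5],[[116,110,75],[0,0,25],0.5],[[116,110,75],[0,0,25],0.5]]';  python3 - <<'E'
from h import *
plan((.604,-.1332,.004,-2))
E
```

```text
time_s: 43.78
position: [0.6019, -0.1326, 0.0361]
tcp_rot: [[0.999, -0.033, 0.0], [-0.033, -0.999, -0.0], [0.0, 0.0, -1.0]]
force: [0.4, -0.6, -0.7]
opening: 0.498
now [ 0.6019 -0.1326  0.0361] yaw -1.9 q [-23.  44.  91.   0.  45.  69.] F [ 0.4 -0.6 -0.7] open 0.498 t 43.8
(0.604, -0.1332, 0.004, -2) -> [2.0, 1.0, 32.0] [0.0, -0.0, 0.1] rows>=1
```

```bash
python3 -m jog '[[[1,1,20],[0,0,0],0.5],[[1,1,32],[0,0,0],0.5],[[1,1,32],[0,0,0],0.5],[[1,1,32],[0,0,0],1],[[1,1,32],[0,0,0],1],[[1,1,32],[0,0,0],1],[[1,1,32],[0,0,0],1],[[1,1,32],[0,0,0],1]]';  python3 -m jog '[[[1,0,0],[0,0,-0.5],1],[[3,0,0],[0,0,-1],1],[[3,0,0],[0,0,-1],1],[[3,0,0],[0,0,-1],1]]'; python3 -m jog '[[[0,0,0],[0,0,0],0.6],[[0,0,0],[0,0,0],0.6],[[0,0,0],[0,0,0],0.6],[[0,0,-20],[0,0,0],0.6],[[0,0,-60],[0,0,0],0.6],[[0,0,-100],[0,0,0],0.5],[[-40,40,-120],[0,0,0],0],[[-80,80,-140],[0,0,0],0],[[-110,110,-160],[0,0,0],0],[[-140,140,-170],[0,0,0],0],[[-170,170,-170],[0,0,0],0],[[-200,200,-170],[0,0,0],0]]'; python3 -m jog '[[[-60,110,0],[0,0,0],0],[[-60,110,0],[0,0,0],0],[[-60,110,0],[0,0,0],0],[[-60,110,0],[0,0,0],0]]'; python3 - <<'E'
from h import *
plan()
t=vision.capture("top"); s=vision.capture("scene"); np.save("pics/top8.npy",t); np.save("pics/scene8.npy",s)
tools(t)
b=(.36,.70,-.30,.04); o=ortho("top",t,.032,*b); h=cv2.cvtColor(o,cv2.COLOR_RGB2HSV)
m=((h[...,1]>75)&((h[...,0]<22)|(h[...,0]>170))).astype(np.uint8)
for c in cv2.findContours(m,0,1)[0]:
    M=cv2.moments(c)
    if M["m00"]>900: print("cent",b[1]-M["m01"]/M["m00"]/1000,b[3]-M["m10"]/M["m00"]/1000,wr(cv2.minAreaRect(c),b))
cv2.imwrite("pics/o8.png",np.hstack([ortho(n,im,0,.38,.68,-.30,.04,1150) for n,im in(("scene",s),("top",t))])[:,:,::-1])
E
```

```text
time_s: 44.45
position: [0.6031, -0.1333, 0.0045]
tcp_rot: [[0.999, -0.034, 0.001], [-0.034, -0.999, 0.0], [0.001, -0.0, -1.0]]
force: [-0.9, 1.5, 4.1]
opening: 0.228
time_s: 44.78
position: [0.6042, -0.1336, 0.0044]
tcp_rot: [[1.0, -0.015, -0.003], [-0.015, -1.0, 0.0], [-0.003, -0.0, -1.0]]
force: [-3.4, -1.5, 8.0]
opening: 0.226
time_s: 45.78
position: [0.4331, -0.3017, 0.1714]
tcp_rot: [[1.0, -0.015, 0.002], [-0.015, -1.0, -0.002], [0.002, 0.002, -1.0]]
force: [-0.4, -0.5, 0.6]
opening: 0.843
time_s: 46.12
position: [0.3693, -0.4174, 0.1706]
tcp_rot: [[1.0, -0.023, 0.001], [-0.023, -1.0, -0.008], [0.001, 0.007, -1.0]]
force: [1.2, -0.0, -0.4]
opening: 0.993
now [ 0.3693 -0.4174  0.1706] yaw -1.3 q [-60.  29.  95.  -0.  56.  32.] F [ 1.2 -0.  -0.4] open 0.993 t 46.1
sander c 0.4531 -0.0713  98x56 yaw 22.4 area 4992
stock c 0.6085 -0.1320  77x18 yaw 0.0 area 1259
stock c 0.7070 -0.1185  65x26 yaw 90.0 area 1026
blade c 0.5815 -0.0575  75x61 yaw 90.0 area 3008
blade c 0.6365 -0.0680  86x29 yaw 90.0 area 2280
blade c 0.6825 -0.1035  77x35 yaw 90.0 area 1190
cent 0.453218439334052 -0.07182821295963587 c 0.4532 -0.0714  102x60 yaw 21.9
cent 0.6065152853260869 -0.1312655117753623 c 0.6075 -0.1305  79x21 yaw 0.0
```

View pics/o8.png

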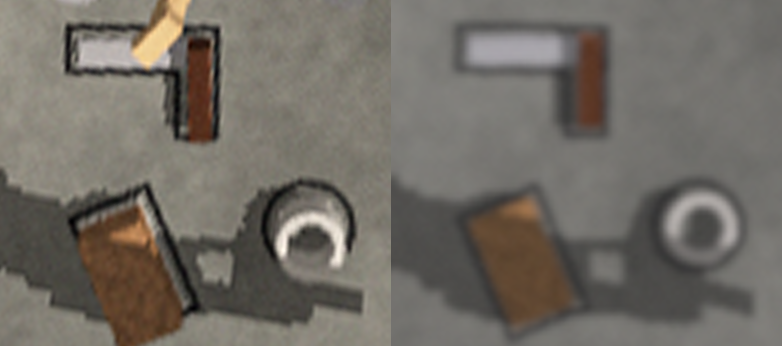

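The square is now at about (-1.8, -1.5) mm and +1.6° from its outline in the top view. The sander didn't shift because the jaws had too few rows to close. I'll redo the sander with a full close.

```bash
python3 - <<'E'
from h import *
plan((.4523,-.0775,.07,22.9))
E
```

```text
now [ 0.3709 -0.4109  0.1698] yaw -1.1 q [-59.  29.  96.   0.  56.  32.] F [ 1.1  0.1 -0.7] open 0.997 t 46.2
(0.4523, -0.0775, 0.07, 22.9) -> [75.0, -335.0, 100.0] [0.0, -0.0, -24.0] rows>=9
```

```bash
python3 -m jog '[[[75,-335,40],[0,0,-24],0],[[75,-335,40],[0,0,-24],0],[[75,-335,40],[0,0,-24],0],[[75,-335,40],[0,0,-24],0],[[75,-335,40],[0,0,-24],0],[[75,-335,40],[0,0,-24],0],[[75,-335,40],[0,0,-24],0],[[75,-335,40],[0,0,-24],0],[[75,-335,100],[0,0,-24],0],[[75,-335,100],[0,0,-24],0],[[75,-335,100],[0,0,-24],0],[[75,-335,100],[0,0,-24],0]]'; python3 - <<'E'
from h import *
plan((.4523,-.0775,.010,22.9))
E
```

```text
time_s: 47.22
position: [0.4514, -0.0736, 0.0694]
tcp_rot: [[0.919, 0.395, -0.003], [0.395, -0.919, 0.001], [-0.002, -0.003, -1.0]]
force: [-0.4, -0.1, 0.7]
opening: 0.999
now [ 0.4514 -0.0736  0.0694] yaw 23.2 q [-23.  33. 113.   0.  34.  43.] F [-0.4 -0.1  0.7] open 0.999 t 47.2
(0.4523, -0.0775, 0.01, 22.9) -> [-1.0, 4.0, 59.0] [-0.1, 0.1, 0.3] rows>=2
```

```bash
python3 -m jog '[[[0,3,30],[0,0,0],0],[[0,3,59],[0,0,0],0],[[0,3,59],[0,0,0],0],[[0,3,59],[0,0,0],1],[[0,3,59],[0,0,0],1],[[0,3,59],[0,0,0],1],[[0,3,59],[0,0,0],1],[[0,3,59],[0,0,0],1],[[0,3,59],[0,0,0],1],[[0,3,59],[0,0,0],1],[[0,3,59],[0,0,0],1]]'; python3 - <<'E'
from h import *
plan((.4523,-.0775,.010,22.9))
E
```

```text
time_s: 48.13
position: [0.4535, -0.0781, 0.0122]
tcp_rot: [[0.92, 0.392, 0.001], [0.392, -0.92, -0.0], [0.001, 0.001, -1.0]]
force: [-1.3, 1.1, 8.7]
opening: 0.665
now [ 0.4535 -0.0781  0.0122] yaw 23.1 q [-24.  41. 114.   0.  25.  43.] F [-1.3  1.1  8.7] open 0.665 t 48.1
(0.4523, -0.0775, 0.01, 22.9) -> [-1.0, -1.0, 2.0] [0.0, -0.0, 0.2] rows>=1
```

```bash
python3 -m jog '[[[0,0,0],[0,0,0],0.15],[[0,0,0],[0,0,0],0.15],[[0,0,0],[0,0,0],0.15],[[0,0,0],[0,0,0],0.15],[[0,0,-40],[0,0,0],0.15],[[0,0,-80],[0,0,0],0.3],[[0,0,-100],[0,0,0],0.5],[[0,0,-100],[0,0,0],0.5]]'; python3 - <<'E'
from h import *
plan((.604,-.1335,.04,-.5))
E
```

```text
time_s: 48.8
position: [0.4561, -0.0792, 0.1144]
tcp_rot: [[0.92, 0.392, 0.007], [0.392, -0.92, -0.003], [0.006, 0.006, -1.0]]
force: [0.8, 0.3, -0.8]
opening: 0.698
now [ 0.4561 -0.0792  0.1144] yaw 23.1 q [-24.  28. 111.   0.  40.  43.] F [ 0.8  0.3 -0.8] open 0.698 t 48.8
(0.604, -0.1335, 0.04, -0.5) -> [114.0, 107.0, 76.0] [0.3, -0.4, 23.6] rows>=5
```

```bash
python3 -m jog '[[[114,107,0],[0.3,-0.4,23.6],0.5],[[114,107,0],[0.3,-0.4,23.6],0.5],[[114,107,0],[0.3,-0.4,23.6],0.5],[[114,107,0],[0.3,-0.4,23.6],0.5],[[114,107,0],[0.3,-0.4,23.6],0.5],[[114,107,40],[0.3,-0.4,23.6],0.5],[[114,107,76],[0.3,-0.4,23.6],0.5],[[114,107,76],[0.3,-0.4,23.6],0.5],[[114,107,76],[0.3,-0.4,23.6],0.5],[[114,107,76],[0.3,-0.4,23.6],0.5]]';  python3 - <<'E'
from h import *
plan((.604,-.1335,.004,-.5))
E
```

```text
time_s: 49.63
position: [0.6005, -0.132, 0.0356]
tcp_rot: [[1.0, -0.009, -0.007], [-0.009, -1.0, 0.004], [-0.007, -0.004, -1.0]]
force: [0.9, -0.7, 0.3]
opening: 0.502
now [ 0.6005 -0.132   0.0356] yaw -0.5 q [-23.  44.  91.   0.  46.  68.] F [ 0.9 -0.7  0.3] open 0.502 t 49.6
(0.604, -0.1335, 0.004, -0.5) -> [4.0, 2.0, 32.0] [-0.2, 0.4, -0.0] rows>=1
```

```bash
python3 -m jog '[[[3,2,20],[-0.2,0.4,0],0.5],[[3,2,31],[-0.2,0.4,0],0.5],[[3,2,31],[-0.2,0.4,0],0.5],[[3,2,31],[-0.2,0.4,0],1],[[3,2,31],[-0.2,0.4,0],1],[[3,2,31],[-0.2,0.4,0],1],[[3,2,31],[-0.2,0.4,0],1],[[3,2,31],[-0.2,0.4,0],1],[[3,2,31],[-0.2,0.4,0],1]]';  python3 -m jog '[[[0,0,-3],[0,0,0],1],[[3,-1,-3],[0,0,1.5],1],[[3,-1,-3],[0,0,1.5],1],[[3,-1,-3],[0,0,1.5],1],[[3,-1,0],[0,0,1.5],1],[[3,-1,0],[0,0,1.5],1],[[3,-1,0],[0,0,1.5],1]]'; python3 -m jog '[[[0,0,0],[0,0,0],0.6],[[0,0,0],[0,0,0],0.6],[[0,0,0],[0,0,0],0.6],[[0,0,-20],[0,0,0],0.6],[[0,0,-60],[0,0,0],0.6],[[0,0,-100],[0,0,0],0.5],[[-40,40,-120],[0,0,0],0],[[-80,80,-140],[0,0,0],0],[[-110,110,-160],[0,0,0],0],[[-140,140,-170],[0,0,0],0],[[-170,170,-170],[0,0,0],0],[[-200,200,-170],[0,0,0],0]]'; python3 -m jog '[[[-120,180,0],[0,0,0],0],[[-120,180,0],[0,0,0],0],[[-120,180,0],[0,0,0],0],[[-120,180,0],[0,0,0],0],[[-120,180,0],[0,0,0],0],[[-120,180,0],[0,0,0],0]]'; python3 - <<'E'
from h import *
plan()
t=vision.capture("top"); s=vision.capture("scene"); np.save("pics/top9.npy",t); np.save("pics/scene9.npy",s)
tools(t)
b=(.36,.70,-.30,.04); o=ortho("top",t,.032,*b); h=cv2.cvtColor(o,cv2.COLOR_RGB2HSV)
m=((h[...,1]>75)&((h[...,0]<22)|(h[...,0]>170))).astype(np.uint8)
for c in cv2.findContours(m,0,1)[0]:
    M=cv2.moments(c)
    if M["m00"]>900: print("cent",b[1]-M["m01"]/M["m00"]/1000,b[3]-M["m10"]/M["m00"]/1000,wr(cv2.minAreaRect(c),b))
cv2.imwrite("pics/o9.png",np.vstack([np.hstack([ortho(n,im,0,.38,.68,-.30,.04,1150) for n,im in(("scene",s),("top",t))]),np.hstack([cv2.resize(s,(391,250),interpolation=3),cv2.resize(t,(391,250),interpolation=3)])])[:,:,::-1])
E
```

```text
time_s: 50.38
position: [0.6034, -0.1339, 0.0048]
tcp_rot: [[1.0, -0.009, 0.0], [-0.009, -1.0, -0.0], [0.0, 0.0, -1.0]]
force: [-0.8, -0.1, 4.9]
opening: 0.226
time_s: 50.97
position: [0.6062, -0.133, 0.0048]
tcp_rot: [[0.999, -0.035, -0.0], [-0.035, -0.999, -0.0], [-0.0, 0.0, -1.0]]
force: [-0.9, 0.8, 5.4]
opening: 0.228
time_s: 51.97
position: [0.4302, -0.2974, 0.1718]
tcp_rot: [[0.999, -0.034, 0.001], [-0.034, -0.999, -0.002], [0.001, 0.002, -1.0]]
force: [0.3, 0.0, -0.1]
opening: 0.846
time_s: 52.47
position: [0.3014, -0.4782, 0.1709]
tcp_rot: [[0.999, -0.041, -0.001], [-0.041, -0.999, -0.005], [-0.001, 0.005, -1.0]]
force: [0.7, -0.4, -0.1]
opening: 0.998
now [ 0.3014 -0.4782  0.1709] yaw -2.3 q [-69.  29.  94.  -0.  56.  23.] F [ 0.7 -0.4 -0.1] open 0.998 t 52.5
sander c 0.4545 -0.0767  99x59 yaw 23.5 area 5378
stock c 0.6115 -0.1315  75x19 yaw 0.0 area 1238
stock c 0.7070 -0.1185  65x26 yaw 90.0 area 1034
blade c 0.5815 -0.0580  76x61 yaw 90.0 area 3342
blade c 0.6395 -0.0685  85x29 yaw 90.0 area 2310
blade c 0.6815 -0.0875  135x37 yaw 90.0 area 3088
tape c 0.4351 -0.3001  73x63 yaw 70.4 area 2810
tape c 0.4819 -0.2270  63x62 yaw 126.9 area 3054
cent 0.45475403873805287 -0.07664199723702386 c 0.4541 -0.0764  103x62 yaw 22.9
cent 0.6089973663116912 -0.1310971029428604 c 0.6105 -0.1306  77x22 yaw 178.8
```

View pics/o9.png

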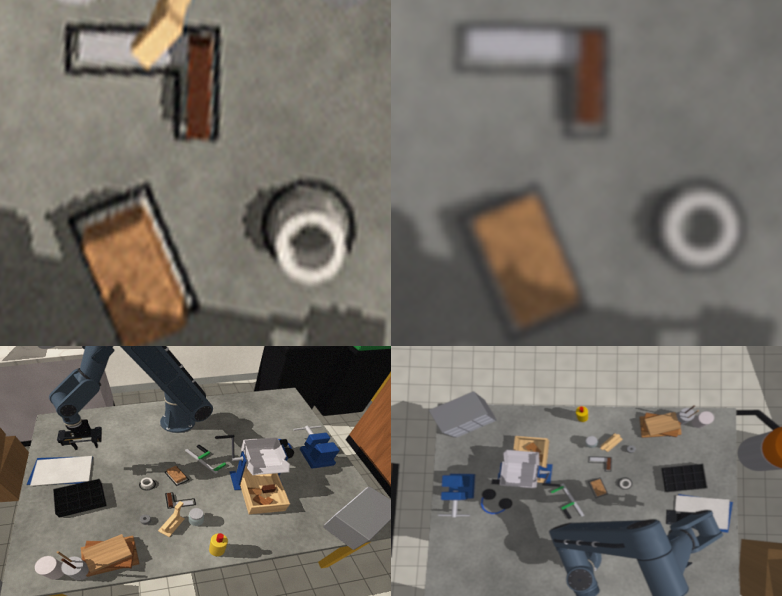

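The last picture shows the scoop home, the offcuts in the crate (px 265,490), and the sander, tape and square inside their outlines. Bystanders are unmoved, so I'm handing in.

```bash
python3 -c "
from rig import bot
print(bot.hand_in(), bot.read_state()['time_s'])"
```

```text
the job is handed in; nothing more can be done
the job is handed in; nothing more can be done
```

The job is handed in, after about 52 s on the robot's clock. The hand-in gave no verdict.

**Offcuts:** Offcuts 2, 3 and 4 were on the bench; I saw no offcut1. I loaded all three into the scoop, then pushed the bar over to its end stop. They dropped into the crate and the scoop swung home empty.

**Tools:** The last pictures show all three inside their outlines. These are the offsets from each outline, measured in the top camera, whose calibration is good to about 2 mm:

| Tool | Position error | Turn error |
|---|---|---|
| Sanding block | about 3 mm | under 1° |
| Tape roll | about 2 mm | not relevant |
| Try square | about 2 mm, blade tip within 1 mm along x | about 1° |

**Checks that failed or disagreed:**
- The first correction of the sanding block did nothing because the jaws had too little time to close. I repeated it, and it ended slightly past centre on the other side.
- The two cameras disagree by 1–2 mm.
- At the end stop the fingertip pushed with about 50 N (44 N along x, 30 N upward). I judged this to be finger contact, so outside the 40 N limit on the gripper's body, but I did not confirm that.

I saw no tool knocked aside and no grip slackening. Bystanders looked unmoved in the final view, but I did not measure them.

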